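# Build up the dished-washer spring pack on a leaning arbor

## Robot

A 7-joint arm with a two-finger parallel gripper is mounted at the origin on a cart in front of the work surface, level with it; the furniture and walls round the work are solid. World frame = base frame: x ahead of the robot, y to its left, z up, the work surface at z = 0. Lengths are in m, angles in rad, forces in N, time in s.
With the tool pointing down it reaches from about 0.425 to 0.925 m from the base axis. Payload 6.8 kg.
Tool frame: the origin (TCP) lies on the front face of the gripper's body, between the roots of the fingers; the fingertips stand 73 mm ahead of it and the grasp point (between the pads) lies 54 mm ahead of it; z points along the fingers, y is the direction in which the jaws open and shut (so a half turn about z gives the same grasp; the last joint's range is limited). The gripper opens to 85 mm and grips with 20 to 120 N. Pads are 22 mm wide; open, the fingers measure 114 mm over their backs; the gripper's body (76 mm by 85 mm) begins 54 mm behind the grasp point. The pads swing forward as they close: fully open they stand 13 mm farther back than shut.
Start: joints at [1.15, 0.477, 0.022, 1.555, -0.011, 1.109, -0.083], TCP at [0.208, -0.642, 0.304] pointing down, gripper open.
Joint ranges: [-2.96, 2.96], [-0.34, 2.1], [-1.41, 1.46], [0.24, 2.44], [-1.37, 4.51], [0.17, 1.92], [-2.96, 2.96]. Speed limits (rad/s): [2.39, 2.39, 3.14, 3.14, 3.14, 3.14, 3.14].

## Interface

Orientations are given as a unit quaternion [w, x, y, z].
In Python, from station import get_obs, read_camera, hand_in, spot_in, cut_out, spot_point gives the robot as it stands. The module is installed in compiled form; this text tells all that it offers.
- The arm moves only by the tool move_arm, never from a script. Its arguments are lists of equal length, an entry for each row: "gripper": the opening, from 0 (shut) to 1 (fully open); "xyz": the shift along the tool's x, y, z in cm, a list of three; "twist": the turn about the tool's z in rad. A call has 1 to 5 rows; each row is the pose to reach, as a shift and turn from the pose commanded when the call began, along the tool's axes at that moment; what a row does not reach only later rows make up. A row lasts 1/12 s, in which the tool goes at most 41.7 mm and 7.16 degrees, less where a joint would pass 70% of its speed; a pose out of reach is approached as far as the arm can. A call with a gripper value outside its range is refused whole. The fingers move at their own pace and stop on an object; "squeeze" is the grip in N (left out, the last holds). Time passes only in rows, so rows that repeat a pose let the fingers close. It gives the time, the measured TCP pose, the force and the opening at its end, in the units of the state.
- get_obs(): the state, without advancing time (a new reading comes with each control period).
- read_camera(name): name is "scene" or "top"; returns a dict with "pixels" (400x640x3 uint8, red, green, blue), "fx", "fy", "cx", "cy" (pixels), "R" (3x3) and "t" (3): a world point X has camera coordinates R X + t. Camera axes: x right, y down, z forward; pixel columns grow to the right and rows downward; lengths in m; the calibration is good to about 2 mm. A picture is of the moment at which its call begins. There is no depth.
- hand_in(): hands the job in, once; it reports no verdict.
Trained networks look in the newest picture that a camera, given by its name, has taken for a name from the list of things; names that differ only in an ending like _2 or _b are one class to them, and where a whole thing is asked for, a point or a joint stands for the part that bears it (a point fixed in the world has none). Each returns a list of dicts, best first, with "p" (0 to 1); they miss things now and then, are a little off and sometimes report something else, mostly with a low value. They report only what shows in the picture. A call takes as long as a camera call. They do not tell look-alikes from the thing itself.
- spot_in(query, camera): "centre" ([x, y, z] in m, in world coordinates, good to about 4 mm: the middle of the surface that is visible of it).
- cut_out(query, camera): "pixels" (400x640 bool, what is visible of it).
- spot_point(query, camera): "centre" ([x, y, z] in m, in world coordinates, good to about 4 mm: a listed point, or the origin of a listed thing).
The state is a dict: "t": time; "q": joint angles; "joint_vel": joint speeds; "joint_torque": joint torques, N m; "eef_pos": TCP position; "tool_rot": TCP orientation; "contact_force": force on the tool from outside, world axes, zero at the start; "torque": the same for the moment, N m; "gripper_width": opening from 0.0 (shut) to 1.0 (fully open).
Only numpy, scipy, OpenCV 4.12 (cv2) and the standard library are available. Lean on these libraries where they do the work, as an engineer would, in place of code of your own. Each camera call takes 0.05 s, during which the arm holds its last target.

## Task

Build the spring pack for the column press: thread the three dished spring washers from the rack onto the leaning arbor, each pushed right down, with their faces alternating: the first with its hollow side facing out (towards the arbor's free end), the second with its hollow side facing in so that it meets the first rim to rim, the third with its hollow side out again. When all three are on, fold the hinged brass keeper at the arbor's end down across the pack as far as it goes, so that nothing can slide off, and leave the cup, the timer and the tape where they stand.

Things in the scene. Friction and masses are not known exactly. Their poses are not given: they have to be found in the camera images.
- washer_a_center (a point): mid-point, on the axis in the bore, of one of three identical dished steel spring washers: 64 mm outside, 23 mm bore, 5 mm thick, 12 mm long along the axis, 0.1 kg. z is the axis and points out of the HOLLOW side (coated dark grey; the domed side is bright). Bore end at z = -6 mm, rim from z = +1 to +6 mm. Starts on edge in the rack, its axis level within 10 degrees
- washer_b_center (a point): mid-point, on the axis in the bore, of one of three identical dished steel spring washers: 64 mm outside, 23 mm bore, 5 mm thick, 12 mm long along the axis, 0.1 kg. z is the axis and points out of the HOLLOW side (coated dark grey; the domed side is bright). Bore end at z = -6 mm, rim from z = +1 to +6 mm. Starts on edge in the rack, its axis level within 10 degrees
- washer_c_center (a point): mid-point, on the axis in the bore, of one of three identical dished steel spring washers: 64 mm outside, 23 mm bore, 5 mm thick, 12 mm long along the axis, 0.1 kg. z is the axis and points out of the HOLLOW side (coated dark grey; the domed side is bright). Bore end at z = -6 mm, rim from z = +1 to +6 mm. Starts on edge in the rack, its axis level within 10 degrees
- washer_a_hollow (a point): the point on the axis of washer_a, 20 mm out from its centre on the hollow side
- washer_b_hollow (a point): the point on the axis of washer_b, 20 mm out from its centre on the hollow side
- washer_c_hollow (a point): the point on the axis of washer_c, 20 mm out from its centre on the hollow side
- washer_a: the whole of washer_a, same point and axes as its centre point
- washer_b: the whole of washer_b, same point and axes as its centre point
- washer_c: the whole of washer_c, same point and axes as its centre point
- rack_middle (a point): middle place of the fixed rack, at the height of the washers' centres, 44 mm above the worktop. Three places 40 mm apart along its x axis; the washers' axes lie along x there, hollow side either way. White board 136 x 60 x 8 mm, two lengthwise rods under the rims, 6 mm guide pins up to 37 mm high within 19 mm of the middle line: both ends of a washer's level diameter are free for fingers
- arbor_seat (a point): centre of the bright shoulder (38 mm wide) at the foot of the fixed leaning arbor, 100 mm above the worktop. z runs along the arbor to its free end, rising 30 degrees from level; y is level; x points down and out, 30 degrees from straight down and square to the arbor. Rod 20 mm thick, tapered from z = 44 mm. Washer centres in a proper pack: z = 6, 18, 30 mm
- arbor_stand: the grey stand: housing 50 mm across and 62 mm long behind the shoulder, in line with the arbor, on a base plate 150 x 90 x 12 mm. Fixed; origin on the worktop, its x is the level direction in which the arbor points, z up
- keeper_tip (a point): rounded outer end of the brass keeper tongue (8 mm thick, 12 mm wide), 30 mm from its pivot in the fork at the arbor's end. The pivot is 46 mm along the arbor from the shoulder; its axis is the shoulder's y axis. In line with the arbor the tip is at z = 76 mm
- keeper (a joint): angle of the keeper: 0 = in line with the arbor, so that washers pass over it; it turns downwards to 1.48 rad, its stop, where it lies across the face of the pack. It stays where it is left; a push of 1.5 to 2 N at the tip moves it
- specimen_cup: bystander: closed specimen cup with yellow lid, 54 mm across, 66 mm high; origin at its underside
- timer: bystander: white digital timer standing on the worktop, 45 x 75 x 63 mm; origin at its underside
- tape: bystander: roll of beige label tape lying flat, 97 mm across, 25 mm high; origin at its underside
Mind the look-alikes: they are no part of the job. Leave any red or turquoise look-alike of the washer_c alone.

How it is judged:
On the way, in this order (a step that is already met when the one before it is completed fails the run):
1. a washer is down on the shoulder with its hollow side out (((z of washer_a_center in the frame of arbor_seat between 0.002 and 0.01 m and z of washer_a_hollow in the frame of arbor_seat between 0.021 and 0.031 m and x of washer_a_center in the frame of arbor_seat between -0.006 and 0.006 m and y of washer_a_center in the frame of arbor_seat between -0.006 and 0.006 m) or (z of washer_b_center in the frame of arbor_seat between 0.002 and 0.01 m and z of washer_b_hollow in the frame of arbor_seat between 0.021 and 0.031 m and x of washer_b_center in the frame of arbor_seat between -0.006 and 0.006 m and y of washer_b_center in the frame of arbor_seat between -0.006 and 0.006 m) or (z of washer_c_center in the frame of arbor_seat between 0.002 and 0.01 m and z of washer_c_hollow in the frame of arbor_seat between 0.021 and 0.031 m and x of washer_c_center in the frame of arbor_seat between -0.006 and 0.006 m and y of washer_c_center in the frame of arbor_seat between -0.006 and 0.006 m))), for 0.2 s.
2. a second washer is down on the first, hollow side in (((z of washer_a_center in the frame of arbor_seat between 0.002 and 0.01 m and z of washer_a_hollow in the frame of arbor_seat between 0.021 and 0.031 m and x of washer_a_center in the frame of arbor_seat between -0.006 and 0.006 m and y of washer_a_center in the frame of arbor_seat between -0.006 and 0.006 m) or (z of washer_b_center in the frame of arbor_seat between 0.002 and 0.01 m and z of washer_b_hollow in the frame of arbor_seat between 0.021 and 0.031 m and x of washer_b_center in the frame of arbor_seat between -0.006 and 0.006 m and y of washer_b_center in the frame of arbor_seat between -0.006 and 0.006 m) or (z of washer_c_center in the frame of arbor_seat between 0.002 and 0.01 m and z of washer_c_hollow in the frame of arbor_seat between 0.021 and 0.031 m and x of washer_c_center in the frame of arbor_seat between -0.006 and 0.006 m and y of washer_c_center in the frame of arbor_seat between -0.006 and 0.006 m)) and ((z of washer_a_center in the frame of arbor_seat between 0.014 and 0.022 m and z of washer_a_hollow in the frame of arbor_seat between -0.007 and 0.003 m and x of washer_a_center in the frame of arbor_seat between -0.006 and 0.006 m and y of washer_a_center in the frame of arbor_seat between -0.006 and 0.006 m) or (z of washer_b_center in the frame of arbor_seat between 0.014 and 0.022 m and z of washer_b_hollow in the frame of arbor_seat between -0.007 and 0.003 m and x of washer_b_center in the frame of arbor_seat between -0.006 and 0.006 m and y of washer_b_center in the frame of arbor_seat between -0.006 and 0.006 m) or (z of washer_c_center in the frame of arbor_seat between 0.014 and 0.022 m and z of washer_c_hollow in the frame of arbor_seat between -0.007 and 0.003 m and x of washer_c_center in the frame of arbor_seat between -0.006 and 0.006 m and y of washer_c_center in the frame of arbor_seat between -0.006 and 0.006 m))), for 0.2 s.
3. the third washer is down on the second, hollow side out (all of step 2 and ((z of washer_a_center in the frame of arbor_seat between 0.026 and 0.034 m and z of washer_a_hollow in the frame of arbor_seat between 0.045 and 0.055 m and x of washer_a_center in the frame of arbor_seat between -0.006 and 0.006 m and y of washer_a_center in the frame of arbor_seat between -0.006 and 0.006 m) or (z of washer_b_center in the frame of arbor_seat between 0.026 and 0.034 m and z of washer_b_hollow in the frame of arbor_seat between 0.045 and 0.055 m and x of washer_b_center in the frame of arbor_seat between -0.006 and 0.006 m and y of washer_b_center in the frame of arbor_seat between -0.006 and 0.006 m) or (z of washer_c_center in the frame of arbor_seat between 0.026 and 0.034 m and z of washer_c_hollow in the frame of arbor_seat between 0.045 and 0.055 m and x of washer_c_center in the frame of arbor_seat between -0.006 and 0.006 m and y of washer_c_center in the frame of arbor_seat between -0.006 and 0.006 m))), for 0.2 s.
4. the keeper is folded down across the pack (value of joint keeper above 1.2 rad), for 0.2 s.
At the end, for the whole second after the job is handed in: From the shoulder out: washers with hollow side out, in, out, centres within 4 mm of 6, 18 and 30 mm along the arbor and 6 mm of its axis, hollow-side points within 5 mm of 20 mm beyond them; keeper above 1.2 rad; washers released and at rest (all of step 3 and value of joint keeper above 1.2 rad and contact force between each of washer_a, washer_b, washer_c and the fingers below 0.3 N and linear speed of each of washer_a, washer_b, washer_c below 0.02 m/s); the robot touches nothing.
It fails at once if the specimen cup is shifted by more than 30 mm or tipped (distance of specimen_cup from where it was at the start of the episode above 0.03 m or angle between specimen_cup's own z axis and vertical above 0.4 rad).
It fails at once if the timer is shifted by more than 30 mm or tipped (distance of timer from where it was at the start of the episode above 0.03 m or angle between timer's own z axis and vertical above 0.4 rad).
It fails at once if the roll of tape is shifted by more than 30 mm or tipped (distance of tape from where it was at the start of the episode above 0.03 m or angle between tape's own z axis and vertical above 0.4 rad).
It also fails if it takes over 72 s, if anything falls off the work surface, if the arm or the gripper's body presses on something with over 40 N, if the wrist force passes 120 N, or if a joint passes its speed limit or range.

## Working session

There is one attempt and no reset: what is moved stays moved. The work goes in short steps, Python scripts to look and compute and a tool call to move; the robot and the scene stay as the last step left them, time stands still between calls to the robot, and variables do not carry over. Pictures are saved under pics/ and viewed, and the job is handed in when it is done.

Besides the shell and the picture viewer there is one more tool, called after "Call:" by a JSON object that holds its "name" and its "arguments", one argument or row to a line. move_arm: Moves the arm, as the interface text tells. Its arguments: {"type":"object","properties":{"gripper":{"type":"array","items":{"type":"number"}},"xyz":{"type":"array","items":{"type":"array","items":{"type":"number"}}},"twist":{"type":"array","items":{"type":"number"}},"squeeze":{"type":"number"}},"required":["gripper","xyz","twist"]}

```bash
mkdir -p pics; python3 - <<'E'
from station import *
import cv2
o=get_obs()
for k in o: print(k,o[k])
for n in("scene","top"):
    c=read_camera(n); cv2.imwrite(f"pics/{n}0.png",c["pixels"][:,:,::-1])
    print(n,c["fx"],c["cx"],c["R"],c["t"])
    for q in("washer_a_center","washer_a_hollow","rack_middle","arbor_seat","arbor_stand","keeper_tip","specimen_cup","timer","tape"):
        print(q,[(d["centre"].round(3) if hasattr(d["centre"],'round') else d["centre"],round(d["p"],2)) for d in spot_point(q,n)])
E
```

```text
t 0.0
q [ 1.14987576  0.47783963  0.02232007  1.5564736  -0.01147753  1.10929234
 -0.08311935]
joint_vel [-0.00141157 -0.00028061  0.00027883  0.0010538  -0.00096443  0.00072151
  0.00041548]
joint_torque [-1.73717017e-04 -5.96457839e+01  1.60796955e+00 -2.81199503e+01
  1.24835019e-02  9.23757761e-03 -7.82318892e-06]
eef_pos [ 0.20758335 -0.64179616  0.30288936]
tool_rot [-9.15956223e-04  9.87790091e-01  1.55787829e-01 -2.21844926e-04]
contact_force [ 0.80923134 -0.97970462 -0.41977811]
torque [-0.00060303  0.02191729  0.04093437]
gripper_width 1.000388288514507
scene 486.2482068387965 318.0943857004434 [[-0.69608259 -0.71775881  0.0170682 ]
 [-0.56747709  0.53546512 -0.62549729]
 [ 0.43981676 -0.44508358 -0.78003963]] [0.30918013 0.39032613 0.96952193]
washer_a_center [([0.5261, -0.1375, 0.0395], 0.73)]
washer_a_hollow [([0.543, -0.1435, 0.0467], 0.69)]
rack_middle [([0.4848, -0.1247, 0.0432], 0.66), ([0.4795, -0.119, 0.0461], 0.4), ([0.4775, 0.1554, 0.0027], 0.28)]
arbor_seat [([0.4638, 0.1248, 0.1023], 0.74)]
arbor_stand [([0.4866, -0.1246, 0.045], 0.6), ([0.479, 0.1527, 0.0044],
[... 204 characters left out ...]
.0016], 0.62)]
top 362.2648645603485 317.7083278442123 [[-5.20928744e-04 -9.99872085e-01  1.59856893e-02]
 [-9.92726942e-01 -1.40739026e-03 -1.20379559e-01]
 [ 1.20386659e-01 -1.59321336e-02 -9.92599224e-01]] [-0.06224315  0.5314942   0.90074302]
washer_a_center [([0.5191, -0.1354, 0.0418], 0.53)]
washer_a_hollow [([0.5379, -0.1412, 0.045], 0.47)]
rack_middle [([0.4842, -0.1276, 0.0438], 0.68)]
arbor_seat [([0.4662, 0.121, 0.0999], 0.67)]
arbor_stand [([0.4756, 0.1576, -0.0012], 0.84), ([0.4936, 0.1835, 0.1357], 0.59)]
keeper_tip [([0.4907, 0.1836, 0.1364], 0.4)]
specimen_cup [([0.7036, -0.0309, -0.0023], 0.58)]
timer [([0.7152, 0.0501, -0.0035], 0.6)]
tape [([0.4509, -0.348, 0.0011], 0.57)]
```

View pics/scene0.png

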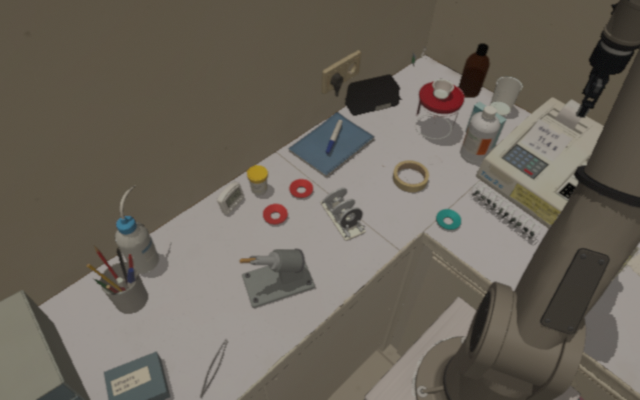

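View pics/top0.png

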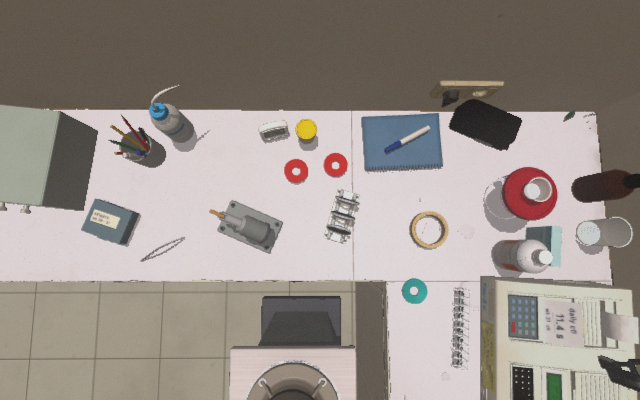

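```bash
python3 - <<'E'
import cv2,numpy as np
s=cv2.imread("pics/scene0.png");t=cv2.imread("pics/top0.png")
def z(i,r,c,h,w,f): return cv2.resize(i[r:r+h,c:c+w],None,fx=f,fy=f,interpolation=cv2.INTER_CUBIC)
a=z(s,180,310,67,67,6);b=z(t,180,310,67,67,6)
cv2.imwrite("pics/rack0.png",np.hstack([a,b]))
a=z(s,235,230,75,95,4);b=z(t,195,200,75,95,4)
cv2.imwrite("pics/arb0.png",np.hstack([a,b]))
E
```

```text
(no output)
```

View pics/rack0.png

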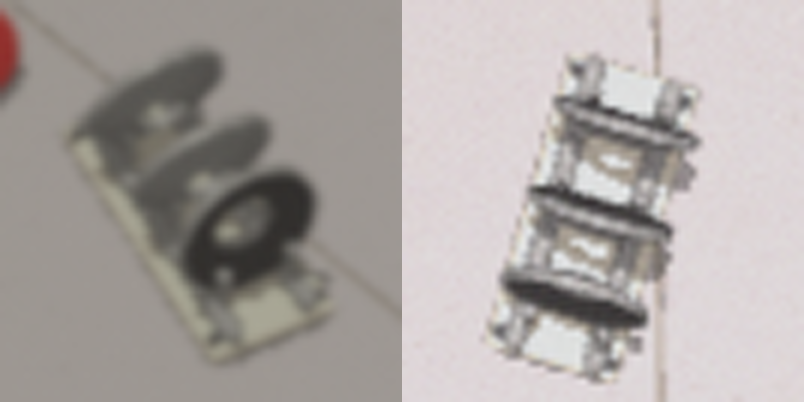

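View pics/arb0.png

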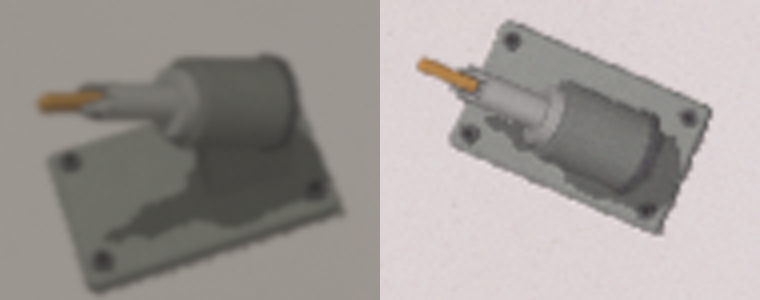

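```bash
cat > h.py <<'E'
import numpy as np,cv2
from station import *
def proj(c,X):
    X=np.atleast_2d(X);P=X@np.array(c["R"]).T+np.array(c["t"])
    return np.c_[c["fx"]*P[:,0]/P[:,2]+c["cx"],c["fy"]*P[:,1]/P[:,2]+c["cy"]]
def back(c,uv,z):
    R=np.array(c["R"]);C=-R.T@np.array(c["t"])
    d=R.T@np.array([(uv[0]-c["cx"])/c["fx"],(uv[1]-c["cy"])/c["fy"],1]);return C+d*(z-C[2])/d[2]
def frame(yaw):
    h=np.array([np.cos(yaw),np.sin(yaw),0]);a=h*np.cos(np.pi/6)+np.array([0,0,.5])
    x=h*.5-np.array([0,0,np.cos(np.pi/6)]);y=np.cross(a,x);return x,y,a
def cyl(o,yaw,r,z0,z1,n=48):
    x,y,a=frame(yaw);t=np.linspace(0,2*np.pi,n)
    return [o+a*z+r*(np.cos(t)[:,None]*x+np.sin(t)[:,None]*y) for z in(z0,z1)]
def overlay(c,o,yaw,f,box):
    r0,c0,hh,w=box;im=c["pixels"][r0:r0+hh,c0:c0+w,::-1]
    im=cv2.resize(im,None,fx=f,fy=f,interpolation=cv2.INTER_CUBIC)
    x,y,a=frame(yaw)
    for (r,z0,z1,col) in((10,0,44,(0,255,0)),(19,-.1,0,(255,0,255)),(25,-62,-2,(255,255,0))):
        for p in cyl(o,yaw,r/1e3,z0/1e3,z1/1e3):
            q=((proj(c,p)-[c0,r0]+.5)*f).astype(np.int32);cv2.polylines(im,[q],True,col,1)
    q=((proj(c,[o+.046*a,o+.076*a])-[c0,r0]+.5)*f).astype(np.int32);cv2.line(im,q[0].tolist(),q[1].tolist(),(0,0,255),1)
    return im
E
python3 - <<'E'
from h import *
S=read_camera("scene");T=read_camera("top")
for uv in [((335.7,196.7),(359.2,203.3)),((331,211.3),(355,218.7)),((327.2,226.7),(350.5,233))]:
    p=[back(T,u,.044) for u in uv];print((p[0]+p[1])/2,np.linalg.norm(p[0]-p[1]))
o=np.array([.465,.1225,.1]);yaw=np.radians(66.5)
cv2.imwrite("pics/ov1.png",np.hstack([overlay(S,o,yaw,4,(235,230,75,95)),overlay(T,o,yaw,4,(195,200,75,95))]))
for n in("scene","top"):
  for d in cut_out("washer_a",n):
    v,u=np.where(d["pixels"]);print(n,d["p"],u.mean(),v.mean(),len(u),u.min(),u.max(),v.min(),v.max())
  for q in("washer_a_center","washer_a_hollow"): print(q,[(np.round(d["centre"],4),round(d["p"],2)) for d in spot_point(q,n)])
E
```

```text
[ 0.52336708 -0.13752994  0.044     ] 0.06206402913580769
[ 0.48512049 -0.1258412   0.044     ] 0.06351496056539115
[ 0.44764176 -0.11504234  0.044     ] 0.06074715014549779
scene 0.78 301.179012345679 187.75 324 290 313 179 197
scene 0.74 336.05670103092785 194.8762886597938 194 326 346 188 202
scene 0.72 448.99038461538464 218.82451923076923 416 436 462 209 229
scene 0.66 351.3941176470588 216.80882352941177 340 340 363 207 227
scene 0.64 275.1726618705036 213.46762589928056 417 263 287 203 224
scene 0.53 343.6209677419355 206.25 248 332 355 198 214
washer_a_center [(array([ 0.5265, -0.1352,  0.04  ]), 0.5)]
washer_a_hollow [(array([ 0.543 , -0.1422,  0.0459]), 0.78)]
top 0.87 295.60141509433964 170.44103773584905 424 284 308 158 183
top 0.83 414.1078431372549 290.9901960784314 408 402 426 279 303
top 0.73 335.12857142857143 164.46428571428572 420 324 346 153 176
top 0.56 342.3764705882353 215.75294117647059 85 333 352 212 219
top 0.42 338.4702380952381 229.4047619047619 168 327 350 225 234
top 0.27 217.22727272727272 213.75 44 211 223 211 217
washer_a_center []
washer_a_hollow [(array([ 0.5387, -0.141 ,  0.0481]), 0.6)]
```

View pics/ov1.png

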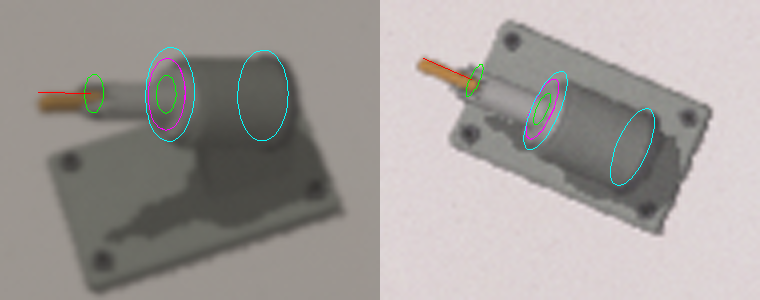

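```bash
python3 - <<'E'
from h import *
S=read_camera("scene");T=read_camera("top")
ct=[(232.6,199.7),(283.2,222.3),(270.6,253.4),(217.2,231.4)]
p=[back(T,np.array(c)-.5,.012) for c in ct]
for q in p: print(q)
for i in range(4):
    d=p[(i+1)%4]-p[i];print(np.linalg.norm(d),np.degrees(np.arctan2(d[1],d[0])))
print(np.mean(p,0))
# orange mask centroid and axis
for n,c,b in(("s",S,(250,230,30,40)),("t",T,(203,200,25,35))):
    im=c["pixels"][b[0]:b[0]+b[2],b[1]:b[1]+b[3]].astype(int)
    m=(im[:,:,0]-im[:,:,2]>50);v,u=np.where(m);u=u+b[1];v=v+b[0];w=np.c_[u,v];print(n,len(u),w.mean(0),w.min(0),w.max(0))
    e,V=np.linalg.eigh(np.cov(w.T));print(np.degrees(np.arctan2(V[1,1],V[0,1])),np.sqrt(e))
E
```

```text
[0.52872439 0.16216873 0.012     ]
[0.46955974 0.02902027 0.012     ]
[0.38937212 0.060596   0.012     ]
[0.4459279  0.19965148 0.012     ]
0.1457016324903969 -113.95801700048636
0.08618050857750946 158.50681632939498
0.15011656433841608 67.86774844455955
0.09088572291516679 -24.356712417429453
[0.45839604 0.11285912 0.012     ]
s 36 [246.33333333 259.55555556] [240 258] [254 261]
171.32363370486522 [0.74663071 4.16577168]
t 48 [216.5        213.20833333] [210 210] [223 217]
-157.02460126742253 [0.9294974  4.34988455]
```

```bash
python3 - <<'E'
from h import *
S=read_camera("scene");T=read_camera("top")
yaw=np.radians(66.5)
o=np.array([.4613,.1207,.1])
cv2.imwrite("pics/ov2.png",np.vstack([overlay(S,o,yaw,7,(245,230,40,80)),overlay(T,o,yaw,7,(200,205,40,80))]))
E
```

```text
(no output)
```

View pics/ov2.png

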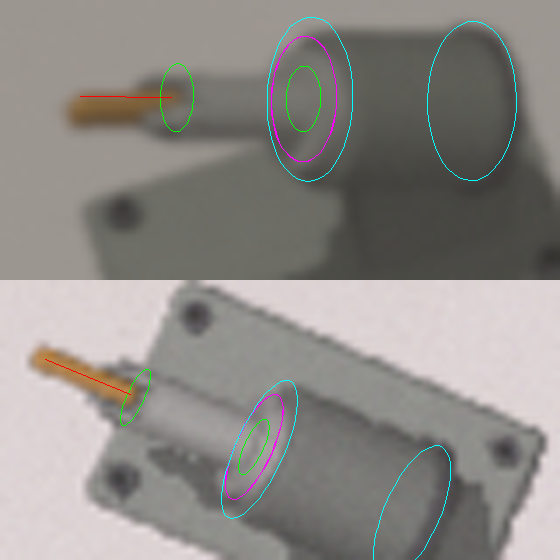

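```bash
python3 - <<'E'
from h import *
S=read_camera("scene");T=read_camera("top")
yaw=np.radians(66.5);h=np.array([np.cos(yaw),np.sin(yaw),0]);l=np.array([-h[1],h[0],0])
c=np.array([.4584,.1129,.012])
X=[c+h*a*.075+l*b*.045 for a,b in((1,1),(1,-1),(-1,-1),(-1,1))]
o=np.array([.4613,.1207,.1])+.003*h+.001*l
print(o)
A=overlay(S,o,yaw,4,(240,230,75,95));B=overlay(T,o,yaw,4,(195,200,75,95))
for im,cm,off in((A,S,(230,240)),(B,T,(200,195))):
    q=((proj(cm,X)-off+.5)*4).astype(np.int32);cv2.polylines(im,[q],True,(0,255,255),1)
cv2.imwrite("pics/ov3.png",np.hstack([A,B]))
E
```

```text
[0.46157919 0.12384993 0.1       ]
```

View pics/ov3.png

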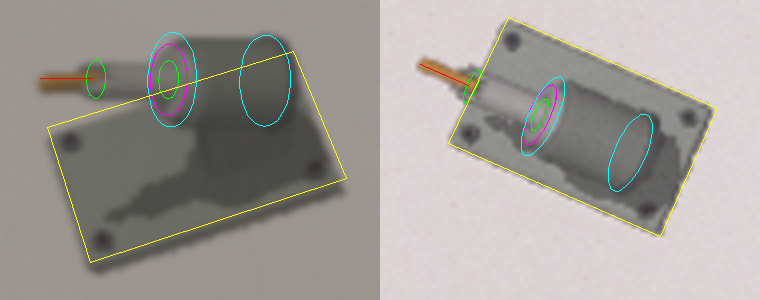

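Call:
{"name": "move_arm", "arguments": {
  "gripper": [1, 1, 1, 1, 1],
  "xyz": [
    [45.7, -38.3, 0],
    [45.7, -38.3, 0],
    [45.7, -38.3, 0],
    [45.7, -38.3, 0],
    [45.7, -38.3, 0]
  ],
  "twist": [0.1, 0.2, 0.3, 0.45, 0.6],
  "squeeze": 25
}}

```text
t: 2.12
eef_pos: [0.3177, -0.4668, 0.304]
tool_rot: [0.0, 0.993, -0.116, 0.0]
contact_force: [0.9, -0.4, 0.7]
gripper_width: 1.001
```

```bash
cat >> h.py <<'E'
def yawof(o):
    w,x,y,z=o["tool_rot"];return np.arctan2(2*(x*y+w*z),1-2*(y*y+z*z))
def togo(p,yaw=None):
    o=get_obs();ps=yawof(o);d=np.array(p)-o["eef_pos"]
    w,x,y,z=o["tool_rot"]
    from scipy.spatial.transform import Rotation as Ro
    M=Ro.from_quat([x,y,z,w]).as_matrix()
    print("t",round(o["t"],2),"pos",np.round(o["eef_pos"],4),"yaw",round(ps,4),"tilt",np.round(M[:2,2],4),"F",np.round(o["contact_force"],1),"gw",round(o["gripper_width"],3),"q7",round(o["q"][6],2))
    print("shift cm",np.round(100*M.T@d,2), "twist",None if yaw is None else round((ps-yaw+np.pi)%(2*np.pi)-np.pi,3))
E
python3 -c "
from h import *
togo([.5245,-.137,.25],-.288)"
```

```text
t 2.12 pos [ 0.3177 -0.4668  0.304 ] yaw -0.233 tilt [ 0.0004 -0.0001] F [ 0.9 -0.4  0.7] gw 1.001 q7 -0.92
shift cm [ 12.51 -36.86   5.41] twist 0.055
```

Call:
{"name": "move_arm", "arguments": {
  "gripper": [1, 1, 1, 1, 1],
  "xyz": [
    [12.5, -36.9, 0],
    [12.5, -36.9, 2],
    [12.5, -36.9, 4],
    [12.5, -36.9, 5],
    [12.5, -36.9, 5.4]
  ],
  "twist": [0.05, 0.05, 0.05, 0.05, 0.05]
}}

```text
t: 2.53
eef_pos: [0.4265, -0.2911, 0.283]
tool_rot: [0.0, 0.99, -0.138, 0.001]
contact_force: [1.0, -0.5, -0.1]
gripper_width: 1.002
```

```bash
python3 -c "
from h import *
togo([.5245,-.137,.2],-.288)"
```

```text
t 2.53 pos [ 0.4265 -0.2911  0.283 ] yaw -0.2772 tilt [ 0.0014 -0.0008] F [ 1.  -0.5 -0.1] gw 1.002 q7 -1.38
shift cm [  5.2  -17.51   8.3 ] twist 0.011
```

Call:
{"name": "move_arm", "arguments": {
  "gripper": [1, 1, 1, 1, 1],
  "xyz": [
    [5.2, -17.5, 2],
    [5.2, -17.5, 4],
    [5.2, -17.5, 6],
    [5.2, -17.5, 8.3],
    [5.2, -17.5, 8.3]
  ],
  "twist": [0.01, 0.01, 0.01, 0.01, 0.01]
}}

```text
t: 2.95
eef_pos: [0.525, -0.1366, 0.1994]
tool_rot: [-0.0, 0.99, -0.142, 0.001]
contact_force: [0.9, -1.1, -0.6]
gripper_width: 1.006
```

Call:
{"name": "move_arm", "arguments": {
  "gripper": [1, 1],
  "xyz": [
    [0, 0, 0],
    [0, 0, 0]
  ],
  "twist": [0, 0]
}}

```text
t: 3.12
eef_pos: [0.5235, -0.1365, 0.1981]
tool_rot: [-0.0, 0.99, -0.141, -0.001]
contact_force: [0.7, -0.1, 0.6]
gripper_width: 0.997
```

```bash
cat >> h.py <<'E'
def snap(name,bs,bt,f=5):
    S=read_camera("scene")["pixels"];T=read_camera("top")["pixels"]
    z=lambda i,b:cv2.resize(i[b[0]:b[0]+b[2],b[1]:b[1]+b[3],::-1],None,fx=f,fy=f,interpolation=cv2.INTER_CUBIC)
    cv2.imwrite("pics/%s.png"%name,np.hstack([z(S,bs),z(T,bt)]))
E
python3 -c "
from h import *
togo([.5245,-.137,.095],-.288)
snap('g1',(150,290,90,80),(160,300,90,80))"
```

```text
t 3.12 pos [ 0.5235 -0.1365  0.1981] yaw -0.2828 tilt [-0.0028  0.0012] F [ 0.7 -0.1  0.6] gw 0.997 q7 -1.78
shift cm [ 0.14  0.03 10.31] twist 0.005
```

View pics/g1.png

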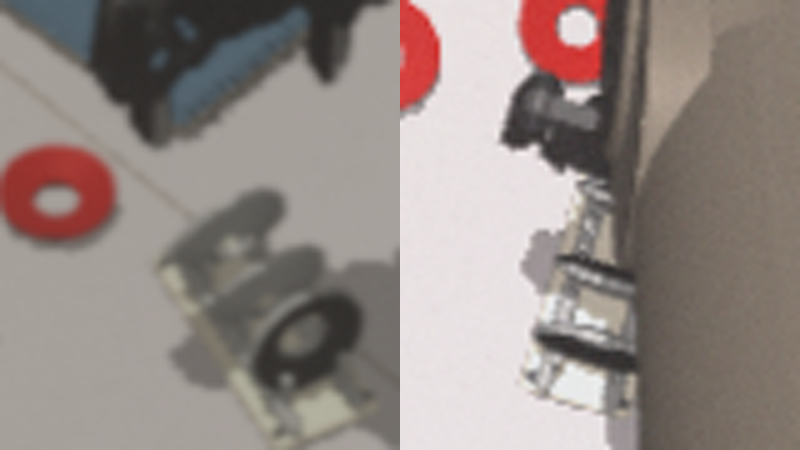

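The three steel washers sit in the rack at scene pixels (336,195), (344,206) and (351,217). The look-alikes are the red rings at (301,188) and (275,213) and the turquoise one at (449,219). I'm taking the far steel washer (336,195), which has its hollow on the +x side. The crop confirms it.

Call:
{"name": "move_arm", "arguments": {
  "gripper": [1, 1, 1, 1, 1],
  "xyz": [
    [0.1, 0, 3],
    [0.1, 0, 6],
    [0.1, 0, 8.5],
    [0.1, 0, 10.2],
    [0.1, 0, 10.2]
  ],
  "twist": [0.005, 0.005, 0.005, 0.005, 0.005]
}}

```text
t: 3.63
eef_pos: [0.5223, -0.1406, 0.0955]
tool_rot: [0.0, 0.989, -0.147, -0.002]
contact_force: [0.5, 0.7, 0.7]
gripper_width: 0.999
```

```bash
python3 -c "
from h import *
togo([.5245,-.137,.095],-.288)
snap('g2',(150,290,90,80),(160,300,90,80))"
```

```text
t 3.63 pos [ 0.5223 -0.1406  0.0955] yaw -0.2948 tilt [-0.0042 -0.0002] F [0.5 0.7 0.7] gw 0.999 q7 -1.81
shift cm [ 0.1  -0.41  0.05] twist -0.007
```

View pics/g2.png

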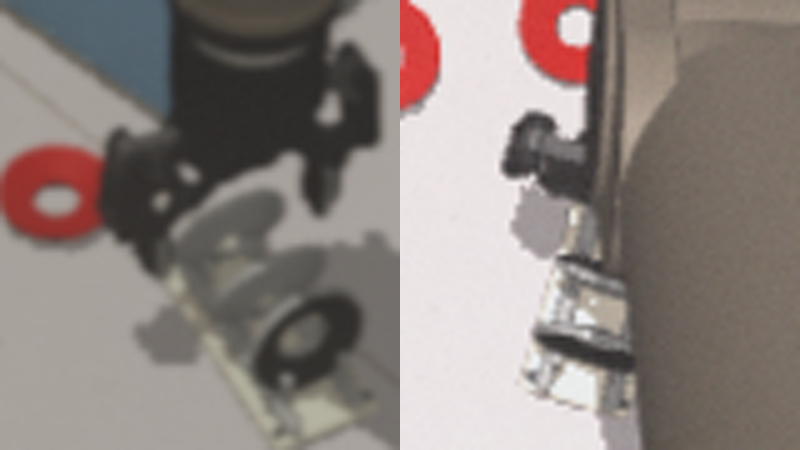

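Call:
{"name": "move_arm", "arguments": {
  "gripper": [1, 0.3, 0.3, 0.3, 0.3],
  "xyz": [
    [0.1, -0.1, 0],
    [0.1, -0.1, 0],
    [0.1, -0.1, 0],
    [0.1, -0.1, 0],
    [0.1, -0.1, 0]
  ],
  "twist": [0, 0, 0, 0, 0]
}}

```text
t: 4.15
eef_pos: [0.5268, -0.1384, 0.0991]
tool_rot: [0.0, 0.989, -0.145, 0.001]
contact_force: [-0.3, 0.2, 6.2]
gripper_width: 0.741
```

Call:
{"name": "move_arm", "arguments": {
  "gripper": [0.3, 0.3, 0.3, 0.3],
  "xyz": [
    [0, 0, 0],
    [0, 0, 0],
    [0, 0, 0],
    [0, 0, 0]
  ],
  "twist": [0, 0, 0, 0]
}}

```text
t: 4.48
eef_pos: [0.5268, -0.1384, 0.099]
tool_rot: [0.0, 0.989, -0.145, 0.001]
contact_force: [-1.4, 0.8, 7.0]
gripper_width: 0.735
```

```bash
python3 -c "
from h import *
togo([.5245,-.137,.095],-.288)
snap('g3',(150,290,90,80),(160,300,90,80))"
```

```text
t 4.48 pos [ 0.5268 -0.1384  0.099 ] yaw -0.292 tilt [ 0.0028 -0.0005] F [-1.4  0.8  7. ] gw 0.735 q7 -1.81
shift cm [-0.26 -0.07  0.4 ] twist -0.004
```

View pics/g3.png

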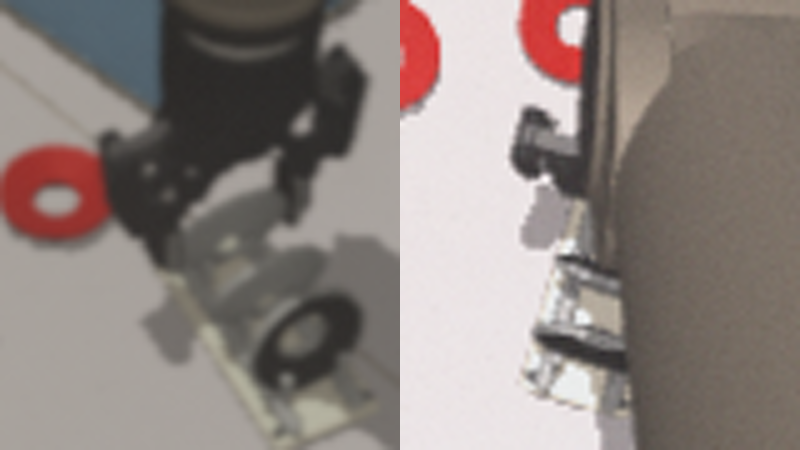

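Call:
{"name": "move_arm", "arguments": {
  "gripper": [0.3, 0.3, 0.3, 0.3, 0.3],
  "xyz": [
    [0, 0, -1.0],
    [0, 0, -1.7],
    [0, 0, -1.7],
    [0, 0, -1.7],
    [0, 0, -1.7]
  ],
  "twist": [0, 0, 0, 0, 0]
}}

```text
t: 5.0
eef_pos: [0.5255, -0.1384, 0.1146]
tool_rot: [0.0, 0.989, -0.146, 0.0]
contact_force: [-0.5, -0.2, -1.0]
gripper_width: 0.739
```

```bash
python3 -c "
from h import *
togo([.5245,-.137,.112],-.288)
snap('g4',(150,290,90,80),(160,300,90,80))"
```

```text
t 5.0 pos [ 0.5255 -0.1384  0.1146] yaw -0.2921 tilt [-0.     -0.0001] F [-0.5 -0.2 -1. ] gw 0.739 q7 -1.81
shift cm [-0.13 -0.1   0.26] twist -0.004
```

View pics/g4.png

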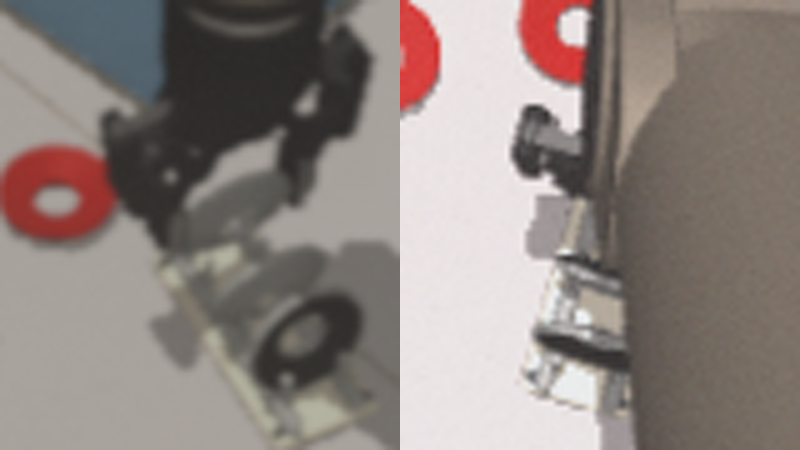

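Call:
{"name": "move_arm", "arguments": {
  "gripper": [0.3, 0.3, 0.3, 0.3, 0.3],
  "xyz": [
    [0, 0, 0.3],
    [-0.4, 0, 0.3],
    [-0.8, 0, 0.3],
    [-1.2, 0, 0.3],
    [-1.5, 0, 0.3]
  ],
  "twist": [0, 0, 0, 0, 0]
}}

```text
t: 5.52
eef_pos: [0.5137, -0.1344, 0.1126]
tool_rot: [0.0, 0.989, -0.146, 0.003]
contact_force: [6.7, -1.0, 0.4]
gripper_width: 0.737
```

```bash
python3 -c "
from h import *
togo([.5245,-.137,.112],-.288)
snap('g5',(150,290,90,80),(160,300,90,80))"
```

```text
t 5.52 pos [ 0.5137 -0.1344  0.1126] yaw -0.2922 tilt [ 0.0065 -0.001 ] F [ 6.7 -1.   0.4] gw 0.737 q7 -1.82
shift cm [ 1.11 -0.07  0.06] twist -0.004
```

View pics/g5.png

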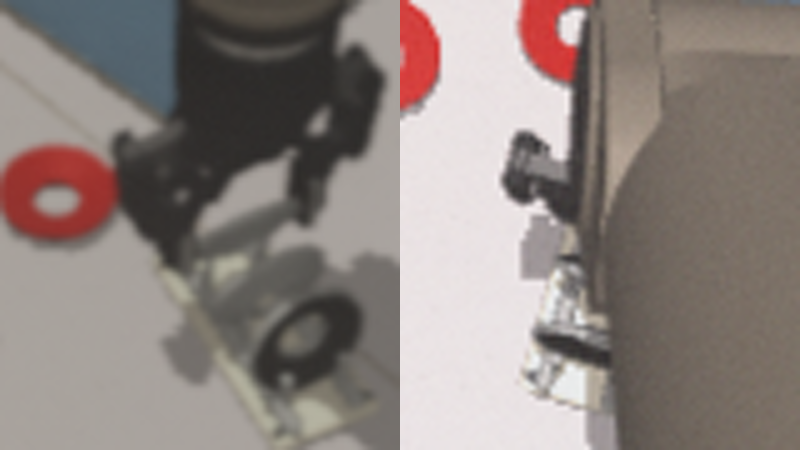

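Call:
{"name": "move_arm", "arguments": {
  "gripper": [0.3, 0.3, 0.3, 0.3, 0.3],
  "xyz": [
    [-0.2, 0, 0],
    [-0.2, 0, 0],
    [-0.2, 0, -4],
    [-0.2, 0, -8],
    [-0.2, 0, -11]
  ],
  "twist": [0, 0, 0, 0, 0]
}}

```text
t: 6.03
eef_pos: [0.5085, -0.1332, 0.2231]
tool_rot: [-0.0, 0.989, -0.146, -0.001]
contact_force: [0.6, -0.1, -1.5]
gripper_width: 0.739
```

```bash
python3 -c "
from h import *
togo([.50,.15,.255],-.288)
snap('g6',(100,270,110,80),(160,300,110,80))"
```

```text
t 6.03 pos [ 0.5085 -0.1332  0.2231] yaw -0.2921 tilt [-0.002   0.0004] F [ 0.6 -0.1 -1.5] gw 0.739 q7 -1.78
shift cm [ -8.97 -26.88  -3.18] twist -0.004
```

View pics/g6.png

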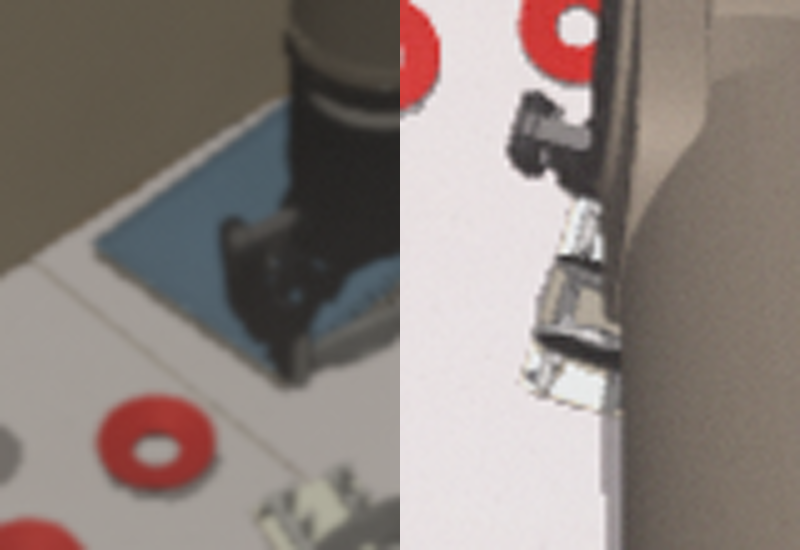

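Call:
{"name": "move_arm", "arguments": {
  "gripper": [0.3, 0.3, 0.3, 0.3, 0.3],
  "xyz": [
    [-10.6, -32.9, -3.5],
    [-10.6, -32.9, -3.5],
    [-10.6, -32.9, -3.5],
    [-10.6, -32.9, -3.5],
    [-10.6, -32.9, -3.5]
  ],
  "twist": [-0.12, -0.24, -0.36, -0.48, -0.6]
}}

```text
t: 6.55
eef_pos: [0.5035, 0.0752, 0.2414]
tool_rot: [0.0, 0.988, 0.156, -0.002]
contact_force: [1.7, -0.6, -1.6]
gripper_width: 0.736
```

```bash
python3 -c "
from h import *
togo([.50,.212,.255],1.1606)"
```

```text
t 6.55 pos [0.5035 0.0752 0.2414] yaw 0.3136 tilt [-0.0032 -0.001 ] F [ 1.7 -0.6 -1.6] gw 0.736 q7 -1.65
shift cm [  3.88 -13.12  -1.37] twist -0.847
```

Call:
{"name": "move_arm", "arguments": {
  "gripper": [0.3, 0.3, 0.3, 0.3, 0.3],
  "xyz": [
    [3.9, -13.1, -1.4],
    [3.9, -13.1, -1.4],
    [3.9, -13.1, -1.4],
    [3.9, -13.1, -1.4],
    [3.9, -13.1, -1.4]
  ],
  "twist": [-0.12, -0.24, -0.36, -0.48, -0.6]
}}

```text
t: 6.97
eef_pos: [0.5006, 0.2156, 0.2558]
tool_rot: [-0.001, 0.896, 0.445, -0.001]
contact_force: [-0.2, -1.0, -1.2]
gripper_width: 0.735
```

Call:
{"name": "move_arm", "arguments": {
  "gripper": [0.3, 0.3, 0.3, 0.3],
  "xyz": [
    [0, 0, 0],
    [0, 0, 0],
    [0, 0, 0],
    [0, 0, 0]
  ],
  "twist": [-0.12, -0.24, -0.24, -0.24]
}}

```text
t: 7.3
eef_pos: [0.5019, 0.2099, 0.2553]
tool_rot: [-0.0, 0.841, 0.541, -0.001]
contact_force: [-0.4, -0.9, -0.9]
gripper_width: 0.735
```

```bash
python3 -c "
from h import *
togo([.50,.212,.21],1.1606)
snap('g7',(210,190,100,80),(170,180,100,80))"
```

```text
t 7.3 pos [0.5019 0.2099 0.2553] yaw 1.1443 tilt [-0.0027 -0.001 ] F [-0.4 -0.9 -0.9] gw 0.735 q7 -1.15
shift cm [ 0.12 -0.26  4.53] twist -0.016
```

View pics/g7.png

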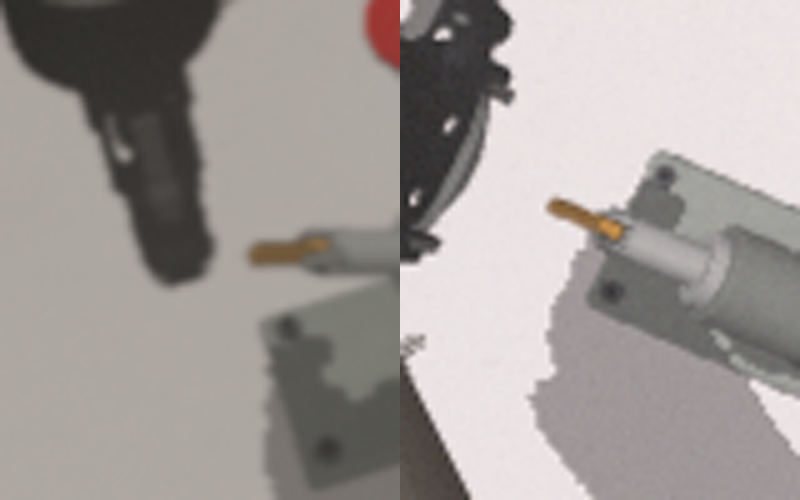

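Call:
{"name": "move_arm", "arguments": {
  "gripper": [0.3, 0.3, 0.3, 0.3],
  "xyz": [
    [0.1, -0.2, 2.5],
    [0.1, -0.2, 4.5],
    [0.1, -0.2, 4.5],
    [0.1, -0.2, 4.5]
  ],
  "twist": [-0.016, -0.016, -0.016, -0.016]
}}

```text
t: 7.73
eef_pos: [0.5007, 0.2118, 0.2108]
tool_rot: [-0.0, 0.836, 0.549, -0.001]
contact_force: [-0.2, -0.1, -0.8]
gripper_width: 0.741
```

```bash
cat >> h.py <<'E'
SEAT=np.array([.462,.1237,.1]);YAW=np.radians(66.5)
def washer_ov(name,ctr,tilt,hollow=1,bs=(210,190,100,80),bt=(170,180,100,80),f=5,yaw=YAW):
    S=read_camera("scene");T=read_camera("top");out=[]
    h=np.array([np.cos(yaw),np.sin(yaw),0]);l=np.array([-h[1],h[0],0]);up=np.array([0,0,1.])
    ax=h*np.cos(tilt)+up*np.sin(tilt);e=-h*np.sin(tilt)+up*np.cos(tilt);t=np.linspace(0,2*np.pi,60)[:,None]
    for c,b in((S,bs),(T,bt)):
        im=overlay(c,SEAT,YAW,f,b)
        for r,z in((.032,.006*hollow),(.032,.001*hollow),(.0115,-.006*hollow)):
            P=ctr+ax*z+r*(np.cos(t)*l+np.sin(t)*e)
            q=((proj(c,P)-[b[1],b[0]]+.5)*f).astype(np.int32);cv2.polylines(im,[q],True,(0,200,255),1)
        out.append(im)
    cv2.imwrite("pics/%s.png"%name,np.hstack(out))
E
python3 -c "
from h import *
togo([.4968,.2038,.205],1.1606)
o=get_obs();h=np.array([np.cos(YAW),np.sin(YAW),0])
washer_ov('g8',o['eef_pos']-.005*h-[0,0,.0568],np.radians(30))"
```

```text
t 7.73 pos [0.5007 0.2118 0.2108] yaw 1.1625 tilt [-0.0025 -0.0012] F [-0.2 -0.1 -0.8] gw 0.741 q7 -1.18
shift cm [-0.89 -0.04  0.58] twist 0.002
```

View pics/g8.png

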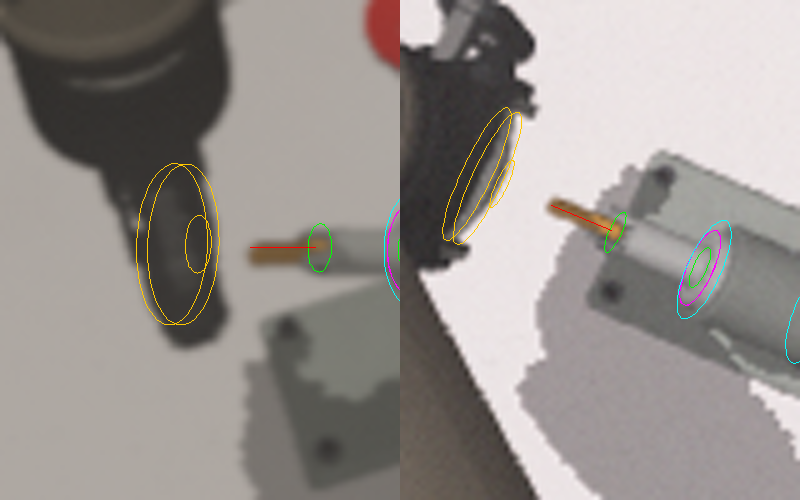

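```bash
python3 -c "
from h import *
o=get_obs();h=np.array([np.cos(YAW),np.sin(YAW),0]);l=np.array([-h[1],h[0],0])
S=read_camera('scene');T=read_camera('top')
for lat in(.032,.045):
  for d in(.06,.067,.073):
    print(lat,d,[(proj(S,o['eef_pos']+l*lat+h*k-[0,0,d])[0]-[190,210])*5 for k in(-.011,.011)])
b=(185,180,50,50)
im=T['pixels'][b[0]:b[0]+b[2],b[1]:b[1]+b[3],::-1]
A=cv2.resize(im,None,fx=8,fy=8,interpolation=cv2.INTER_CUBIC)
b=(220,205,50,50)
im=S['pixels'][b[0]:b[0]+b[2],b[1]:b[1]+b[3],::-1]
B=cv2.resize(im,None,fx=8,fy=8,interpolation=cv2.INTER_CUBIC)
cv2.imwrite('pics/g9.png',np.clip(np.hstack([B,A]).astype(int)*1.6,0,255).astype(np.uint8))
"
```

```text
0.032 0.06 [array([213.90258712, 303.79912284]), array([159.23330214, 320.58099332])]
0.032 0.067 [array([216.0128316 , 312.75033617]), array([161.66542342, 329.48455658])]
0.032 0.073 [array([217.80271855, 320.34266021]), array([163.72820736, 337.03604154])]
0.045 0.06 [array([222.2009181, 331.0353793]), array([167.14102258, 348.09806239])]
0.045 0.067 [array([224.28051464, 339.90195384]), array([169.54711739, 356.91454663])]
0.045 0.073 [array([226.04426037, 347.42186585]), array([171.58765651, 364.39155084])]
```

View pics/g9.png

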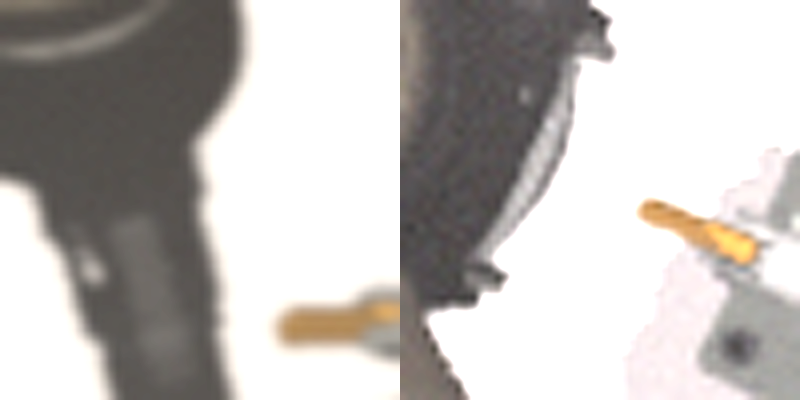

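```bash
cat >> h.py <<'E'
H=np.array([np.cos(YAW),np.sin(YAW),0]);L=np.array([-H[1],H[0],0]);UP=np.array([0,0,1.]);A=H*np.cos(np.pi/6)+.5*UP
def tcp(s,dh=.005,dz=.0568,low=.0015,dl=.0007): return SEAT+A*s+H*dh+UP*(dz-low)+L*dl
E
python3 -c "
from h import *
togo(tcp(.085),1.1606);togo(tcp(.06))"
```

```text
t 7.93 pos [0.502  0.2126 0.2128] yaw 1.1632 tilt [0.002  0.0008] F [ 0.4  0.4 -0.5] gw 0.739 q7 -1.18
shift cm [-1.89 -0.2   1.5 ] twist 0.003
t 7.93 pos [0.502  0.2126 0.2128] yaw 1.1632 tilt [0.002  0.0008] F [ 0.4  0.4 -0.5] gw 0.739 q7 -1.18
shift cm [-4.05 -0.21  2.74] twist None
```

Call:
{"name": "move_arm", "arguments": {
  "gripper": [0.3, 0.3, 0.3, 0.3, 0.3],
  "xyz": [
    [-1.2, -0.2, 0.9],
    [-2.0, -0.2, 1.5],
    [-2.8, -0.2, 1.95],
    [-3.4, -0.2, 2.3],
    [-4.0, -0.2, 2.65]
  ],
  "twist": [0, 0, 0, 0, 0]
}}

```text
t: 8.35
eef_pos: [0.4837, 0.1755, 0.1849]
tool_rot: [0.0, 0.836, 0.549, 0.0]
contact_force: [-0.4, 0.3, -0.5]
gripper_width: 0.739
```

```bash
python3 -c "
from h import *
togo(tcp(.04),1.1606)
o=get_obs();washer_ov('g10',o['eef_pos']-.005*H-[0,0,.0568],np.radians(30))"
```

```text
t 8.35 pos [0.4837 0.1755 0.1849] yaw 1.1632 tilt [ 0.0003 -0.0001] F [-0.4  0.3 -0.5] gw 0.739 q7 -1.15
shift cm [-1.65  0.    0.96] twist 0.003
```

View pics/g10.png

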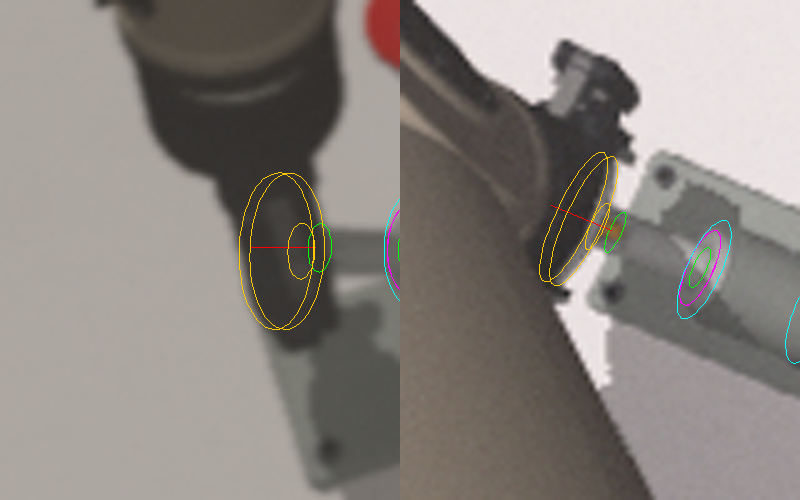

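Call:
{"name": "move_arm", "arguments": {
  "gripper": [0.3, 0.3, 0.3, 0.3, 0.3],
  "xyz": [
    [-0.4, 0, 0.23],
    [-0.7, 0, 0.4],
    [-1.0, 0, 0.58],
    [-1.3, 0, 0.75],
    [-1.6, 0, 0.92]
  ],
  "twist": [0, 0, 0, 0, 0]
}}

```text
t: 8.87
eef_pos: [0.4779, 0.1615, 0.176]
tool_rot: [0.0, 0.835, 0.55, 0.001]
contact_force: [1.5, 0.3, 1.4]
gripper_width: 0.738
```

```bash
python3 -c "
from h import *
togo(tcp(.02),1.1606)
o=get_obs();washer_ov('g11',o['eef_pos']-.005*H-[0,0,.0568],np.radians(30))"
```

```text
t 8.87 pos [0.4779 0.1615 0.176 ] yaw 1.1638 tilt [0.0013 0.0003] F [1.5 0.3 1.4] gw 0.738 q7 -1.13
shift cm [-1.86 -0.03  1.07] twist 0.003
```

View pics/g11.png

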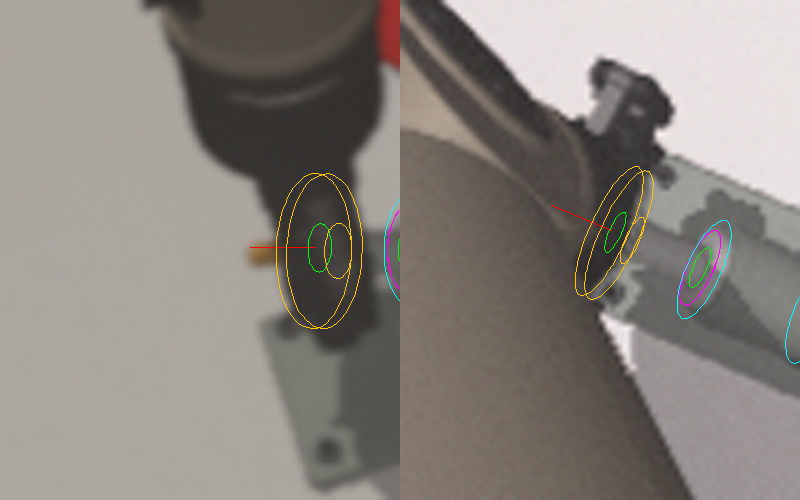

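Call:
{"name": "move_arm", "arguments": {
  "gripper": [0.3, 0.3, 0.3, 0.3, 0.3],
  "xyz": [
    [-0.4, 0, 0.23],
    [-0.8, 0, 0.46],
    [-1.2, 0, 0.7],
    [-1.6, 0, 0.92],
    [-1.9, 0, 1.1]
  ],
  "twist": [0, 0, 0, 0, 0]
}}

```text
t: 9.38
eef_pos: [0.47, 0.1436, 0.1647]
tool_rot: [0.0, 0.835, 0.549, 0.0]
contact_force: [3.0, -0.3, 3.5]
gripper_width: 0.734
```

```bash
python3 -c "
from h import *
togo(tcp(.004),1.1606)"
```

```text
t 9.38 pos [0.47   0.1436 0.1647] yaw 1.1635 tilt [ 0.0007 -0.    ] F [ 3.  -0.3  3.5] gw 0.734 q7 -1.12
shift cm [-1.29 -0.02  0.74] twist 0.003
```

Call:
{"name": "move_arm", "arguments": {
  "gripper": [0.3, 0.3, 0.3, 0.3, 0.3],
  "xyz": [
    [-0.3, 0.12, 0.1],
    [-0.6, 0.12, 0.25],
    [-0.9, 0.12, 0.42],
    [-1.2, 0.12, 0.6],
    [-1.4, 0.12, 0.7]
  ],
  "twist": [0, 0, 0, 0, 0]
}}

```text
t: 9.8
eef_pos: [0.4659, 0.133, 0.1584]
tool_rot: [-0.001, 0.835, 0.55, 0.002]
contact_force: [-0.5, 8.7, 9.1]
gripper_width: 0.735
```

```bash
python3 -c "
from h import *
togo(tcp(.004),1.1606)
o=get_obs();washer_ov('g12',o['eef_pos']-.005*H-[0,0,.0568],np.radians(30))"
```

```text
t 9.8 pos [0.4659 0.133  0.1584] yaw 1.165 tilt [0.0023 0.0039] F [-0.5  8.7  9.1] gw 0.735 q7 -1.1
shift cm [-0.16 -0.06  0.11] twist 0.004
```

View pics/g12.png

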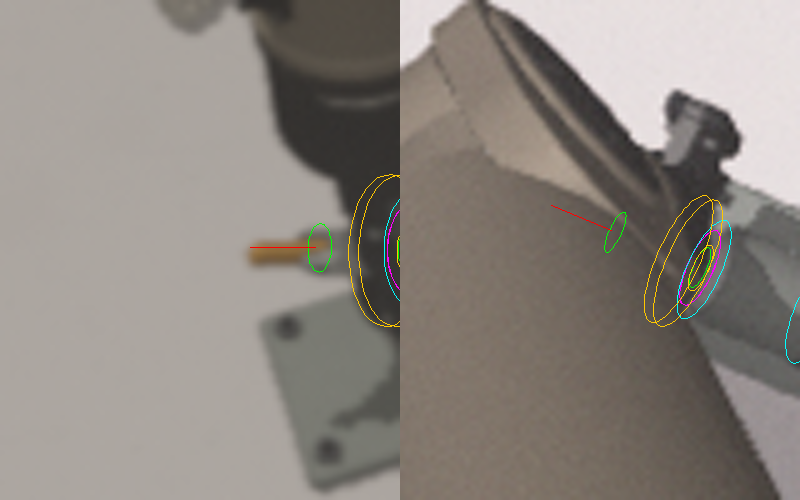

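Call:
{"name": "move_arm", "arguments": {
  "gripper": [0.95, 0.95, 0.95, 0.95, 0.95],
  "xyz": [
    [0.2, 0, -0.1],
    [0.2, 0, -0.1],
    [0.5, 0, -0.3],
    [3.0, 0, -1.8],
    [5, 0, -4]
  ],
  "twist": [0, 0, 0, 0, 0]
}}

```text
t: 10.32
eef_pos: [0.4842, 0.1759, 0.1965]
tool_rot: [-0.0, 0.836, 0.549, -0.002]
contact_force: [0.6, 0.7, 0.2]
gripper_width: 0.946
```

```bash
python3 -c "
from h import *
togo(tcp(.004),1.1606)
washer_ov('g13',SEAT+A*.006,np.radians(30),bs=(220,210,80,80),bt=(180,190,80,80))"
```

```text
t 10.32 pos [0.4842 0.1759 0.1965] yaw 1.1623 tilt [-0.0045 -0.0021] F [0.6 0.7 0.2] gw 0.946 q7 -1.13
shift cm [-4.81 -0.02  3.94] twist 0.002
```

View pics/g13.png

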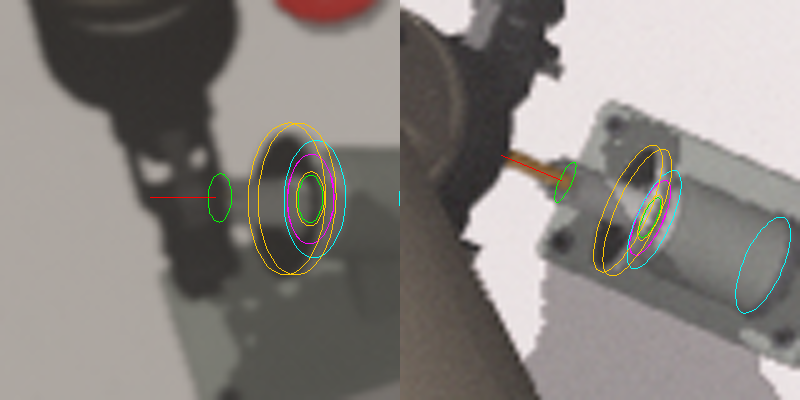

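Call:
{"name": "move_arm", "arguments": {
  "gripper": [1, 1, 1, 1, 1],
  "xyz": [
    [0.5, 0, -4],
    [0.5, 2, -6],
    [-2, 6, -6],
    [-5, 9, -6],
    [-8, 10, -6]
  ],
  "twist": [0, 0.12, 0.24, 0.36, 0.48]
}}

```text
t: 10.83
eef_pos: [0.548, 0.0615, 0.2581]
tool_rot: [0.0, 0.943, 0.332, 0.001]
contact_force: [-0.1, 0.1, -0.0]
gripper_width: 1.003
```

```bash
python3 -c "
from h import *
togo([.4534,-.1167,.20],-.288)"
```

```text
t 10.83 pos [0.548  0.0615 0.2581] yaw 0.6775 tilt [0.0026 0.0001] F [-0.1  0.1 -0. ] gw 1.003 q7 -1.27
shift cm [-18.55   7.95   5.79] twist 0.965
```

Call:
{"name": "move_arm", "arguments": {
  "gripper": [1, 1, 1, 1, 1],
  "xyz": [
    [-18.5, 8, 0],
    [-18.5, 8, 0],
    [-18.5, 8, 0],
    [-18.5, 8, 0],
    [-18.5, 8, 2]
  ],
  "twist": [0.12, 0.24, 0.36, 0.48, 0.6]
}}

```text
t: 11.25
eef_pos: [0.4521, -0.1184, 0.24]
tool_rot: [0.001, 0.999, 0.038, 0.002]
contact_force: [2.2, -0.8, -0.7]
gripper_width: 1.002
```

Call:
{"name": "move_arm", "arguments": {
  "gripper": [1, 1, 1, 1],
  "xyz": [
    [0, 0, 2],
    [0, 0, 2],
    [0, 0, 2],
    [0, 0, 2]
  ],
  "twist": [0.12, 0.24, 0.36, 0.36]
}}

```text
t: 11.58
eef_pos: [0.4516, -0.1158, 0.2171]
tool_rot: [0.0, 0.99, -0.14, -0.001]
contact_force: [-0.0, -0.3, 0.2]
gripper_width: 0.999
```

```bash
python3 -c "
from h import *
togo([.4534,-.1167,.098],-.288)
snap('k1',(160,310,80,80),(170,300,80,80))"
```

```text
t 11.58 pos [ 0.4516 -0.1158  0.2171] yaw -0.2814 tilt [-0.002  -0.0001] F [-0.  -0.3  0.2] gw 0.999 q7 -1.8
shift cm [ 0.23  0.03 11.91] twist 0.007
```

View pics/k1.png

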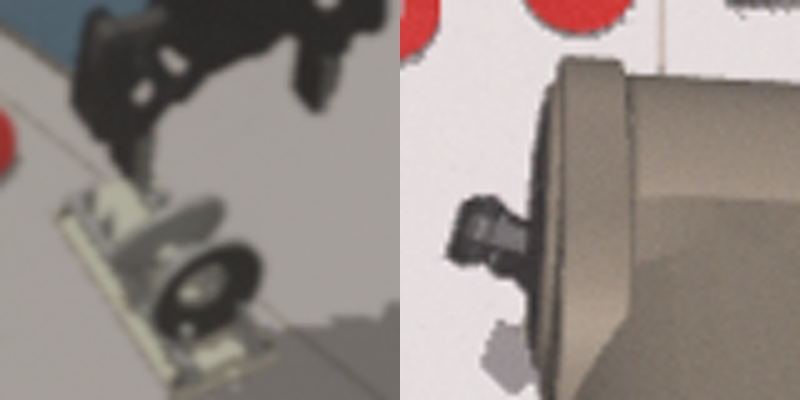

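Call:
{"name": "move_arm", "arguments": {
  "gripper": [1, 1, 1, 1, 1],
  "xyz": [
    [0.2, 0, 3.5],
    [0.2, 0, 7],
    [0.2, 0, 10],
    [0.2, 0, 11.7],
    [0.2, 0, 11.7]
  ],
  "twist": [0.005, 0.005, 0.005, 0.005, 0.005]
}}

```text
t: 12.1
eef_pos: [0.4523, -0.1153, 0.0978]
tool_rot: [-0.0, 0.99, -0.138, -0.003]
contact_force: [0.1, -0.2, 0.2]
gripper_width: 0.998
```

Call:
{"name": "move_arm", "arguments": {
  "gripper": [1, 1, 0.3, 0.3, 0.3],
  "xyz": [
    [0, 0, 0],
    [0, 0, 0],
    [0, 0, 0],
    [0, 0, 0],
    [0, 0, 0]
  ],
  "twist": [0, 0, 0, 0, 0]
}}

```text
t: 12.52
eef_pos: [0.4553, -0.1161, 0.1022]
tool_rot: [0.0, 0.99, -0.14, 0.001]
contact_force: [-1.3, -0.5, 6.6]
gripper_width: 0.733
```

Call:
{"name": "move_arm", "arguments": {
  "gripper": [0.3, 0.3, 0.3],
  "xyz": [
    [0, 0, 0],
    [0, 0, 0],
    [0, 0, 0]
  ],
  "twist": [0, 0, 0]
}}

```text
t: 12.77
eef_pos: [0.4553, -0.1161, 0.1022]
tool_rot: [0.0, 0.99, -0.14, 0.001]
contact_force: [-1.1, -0.2, 7.4]
gripper_width: 0.736
```

```bash
python3 -c "
from h import *
togo([.4534,-.1167,.113],-.288)
snap('k2',(160,310,80,80),(170,300,80,80))"
```

```text
t 12.77 pos [ 0.4553 -0.1161  0.1022] yaw -0.2809 tilt [ 0.0024 -0.0007] F [-1.1 -0.2  7.4] gw 0.736 q7 -1.86
shift cm [-0.16  0.11 -1.08] twist 0.007
```

View pics/k2.png

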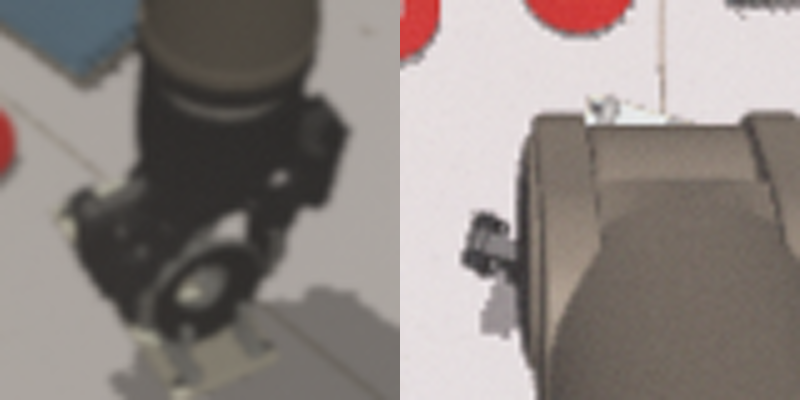

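Call:
{"name": "move_arm", "arguments": {
  "gripper": [0.3, 0.3, 0.3, 0.3, 0.3],
  "xyz": [
    [0, 0, -1.0],
    [0, 0, -1.7],
    [0, 0, -1.7],
    [-0.4, 0, -1.7],
    [-0.8, 0, -1.7]
  ],
  "twist": [0.007, 0.007, 0.007, 0.007, 0.007]
}}

```text
t: 13.28
eef_pos: [0.449, -0.1139, 0.1189]
tool_rot: [-0.0, 0.99, -0.144, 0.003]
contact_force: [6.4, -1.5, 1.3]
gripper_width: 0.735
```

```bash
python3 -c "
from h import *
togo([.4534,-.1167,.113],-.288)
snap('k3',(160,310,80,80),(170,300,80,80))"
```

```text
t 13.28 pos [ 0.449  -0.1139  0.1189] yaw -0.2881 tilt [ 0.0062 -0.0008] F [ 6.4 -1.5  1.3] gw 0.735 q7 -1.86
shift cm [0.49 0.14 0.59] twist -0.0
```

View pics/k3.png

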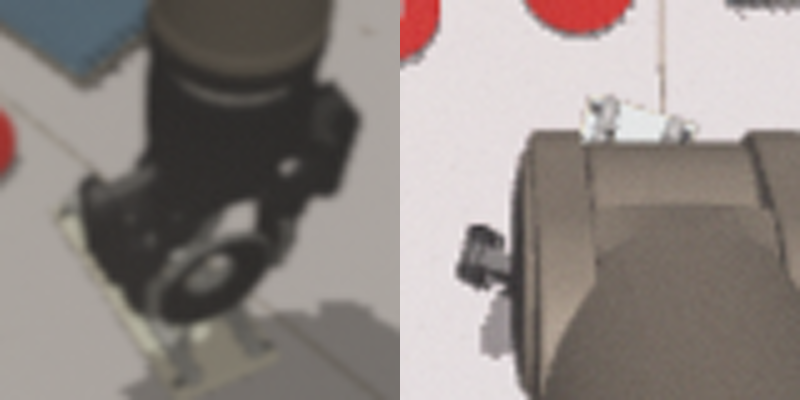

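Call:
{"name": "move_arm", "arguments": {
  "gripper": [0.3, 0.3, 0.3, 0.3, 0.3],
  "xyz": [
    [0, 0, 0.1],
    [-0.3, 0, 0.1],
    [-0.6, 0, 0.1],
    [-0.9, 0, 0.1],
    [-1.0, 0, 0.1]
  ],
  "twist": [0, 0, 0, 0, 0]
}}

```text
t: 13.8
eef_pos: [0.4383, -0.1108, 0.1169]
tool_rot: [-0.0, 0.99, -0.143, 0.002]
contact_force: [5.4, -1.1, -3.2]
gripper_width: 0.737
```

```bash
python3 -c "
from h import *
togo([.4534,-.1167,.113],-.288)
snap('k4',(160,310,80,80),(170,300,80,80))"
```

```text
t 13.8 pos [ 0.4383 -0.1108  0.1169] yaw -0.288 tilt [ 0.003  -0.0002] F [ 5.4 -1.1 -3.2] gw 0.737 q7 -1.86
shift cm [1.61 0.14 0.4 ] twist 0.0
```

View pics/k4.png

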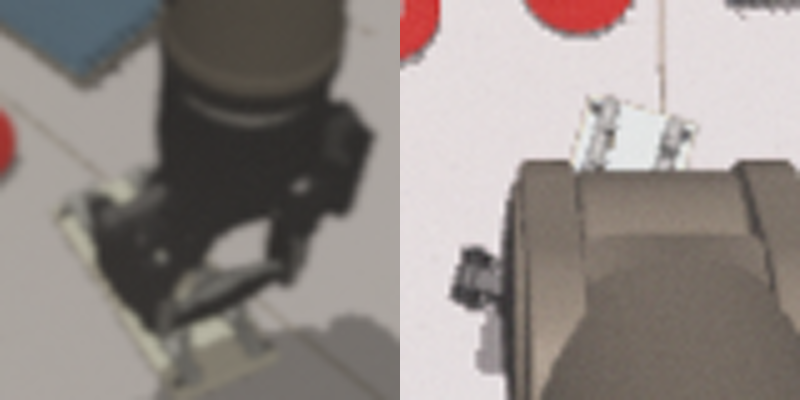

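```bash
python3 -c "
from h import *
o=get_obs();u=np.array([np.cos(-.288),np.sin(-.288),0])
ims=[]
for d in(25,35,45):
    t=np.radians(d)
    rim=o['eef_pos']-.0077*u-[0,0,.0582]
    c=rim+.0035*(u*np.cos(t)+UP*np.sin(t))
    washer_ov('tmp',c,t,-1,bs=(190,325,45,50),bt=(190,325,45,2),yaw=-.288)
    ims.append(cv2.imread('pics/tmp.png'))
cv2.imwrite('pics/k5.png',np.hstack(ims))
"
```

```text
(no output)
```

View pics/k5.png

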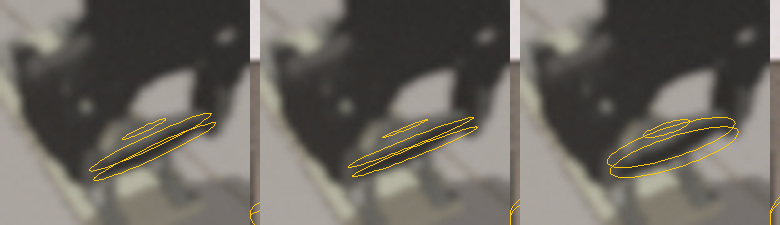

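Call:
{"name": "move_arm", "arguments": {
  "gripper": [0.3, 0.3, 0.3, 0.3, 0.3],
  "xyz": [
    [-0.3, 0, 0],
    [-0.4, 0, 0],
    [-0.4, 0, -4],
    [-0.4, 0, -8],
    [-0.4, 0, -12]
  ],
  "twist": [0, 0, 0, 0, 0]
}}

```text
t: 14.62
eef_pos: [0.4313, -0.1091, 0.2368]
tool_rot: [-0.0, 0.99, -0.143, -0.003]
contact_force: [1.7, -0.3, -1.6]
gripper_width: 0.735
```

```bash
python3 -c "
from h import *
togo([.50,.212,.255],1.1606)
o=get_obs();u=np.array([np.cos(-.288),np.sin(-.288),0])
ims=[]
for d in(25,35):
    t=np.radians(d)
    rim=o['eef_pos']-.0077*u-[0,0,.0582]
    c=rim+.0035*(u*np.cos(t)+UP*np.sin(t))
    washer_ov('tmp',c,t,-1,bs=(130,300,75,70),bt=(190,325,75,2),yaw=-.288)
    ims.append(cv2.imread('pics/tmp.png'))
cv2.imwrite('pics/k6.png',np.hstack(ims))"
```

```text
t 14.62 pos [ 0.4313 -0.1091  0.2368] yaw -0.2878 tilt [-0.0059  0.0013] F [ 1.7 -0.3 -1.6] gw 0.735 q7 -1.8
shift cm [ -2.54 -32.74  -1.82] twist -1.448
```

View pics/k6.png

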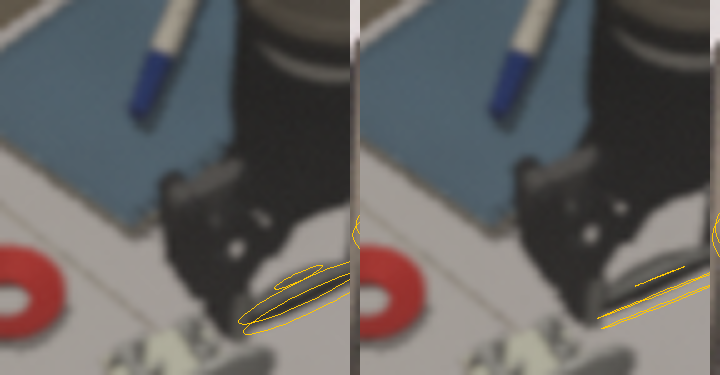

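Call:
{"name": "move_arm", "arguments": {
  "gripper": [0.3, 0.3, 0.3, 0.3, 0.3],
  "xyz": [
    [-2.5, -33, -2],
    [-2.5, -33, -2],
    [-2.5, -33, -2],
    [-2.5, -33, -2],
    [-2.5, -33, -2]
  ],
  "twist": [-0.12, -0.24, -0.36, -0.48, -0.6]
}}

```text
t: 15.23
eef_pos: [0.4755, 0.0951, 0.2473]
tool_rot: [0.0, 0.987, 0.158, -0.003]
contact_force: [1.3, 0.0, -1.7]
gripper_width: 0.738
```

```bash
python3 -c "
from h import *
togo([.50,.212,.255],1.1606)"
```

```text
t 15.23 pos [0.4755 0.0951 0.2473] yaw 0.3177 tilt [-0.005  -0.0012] F [ 1.3  0.  -1.7] gw 0.738 q7 -1.71
shift cm [  5.97 -10.34  -0.8 ] twist -0.843
```

Call:
{"name": "move_arm", "arguments": {
  "gripper": [0.3, 0.3, 0.3, 0.3, 0.3],
  "xyz": [
    [6, -10.3, -0.8],
    [6, -10.3, -0.8],
    [6, -10.3, -0.8],
    [6, -10.3, -0.8],
    [6, -10.3, -0.8]
  ],
  "twist": [-0.12, -0.24, -0.36, -0.48, -0.6]
}}

```text
t: 15.65
eef_pos: [0.501, 0.2128, 0.2549]
tool_rot: [-0.001, 0.895, 0.445, -0.002]
contact_force: [0.2, -0.8, -1.9]
gripper_width: 0.736
```

Call:
{"name": "move_arm", "arguments": {
  "gripper": [0.3, 0.3, 0.3, 0.3],
  "xyz": [
    [0, 0, 2],
    [0, 0, 4.5],
    [0, 0, 4.5],
    [0, 0, 4.5]
  ],
  "twist": [-0.12, -0.24, -0.24, -0.24]
}}

```text
t: 15.98
eef_pos: [0.5008, 0.2091, 0.2097]
tool_rot: [-0.001, 0.84, 0.543, -0.004]
contact_force: [1.1, 0.8, -0.7]
gripper_width: 0.738
```

```bash
python3 -c "
from h import *
g=dict(dh=.0047,dz=.0564,low=.0005,dl=-.0005)
togo(tcp(.095,**g),1.1606)
togo(tcp(.06,**g),1.1606)
o=get_obs();washer_ov('k7',o['eef_pos']-.0047*H-[0,0,.0564],np.radians(28),-1)"
```

```text
t 15.98 pos [0.5008 0.2091 0.2097] yaw 1.1488 tilt [-0.0069 -0.0023] F [ 1.1  0.8 -0.7] gw 0.738 q7 -1.2
shift cm [-0.68 -0.09  0.63] twist -0.012
t 15.98 pos [0.5008 0.2091 0.2097] yaw 1.1488 tilt [-0.0069 -0.0023] F [ 1.1  0.8 -0.7] gw 0.738 q7 -1.2
shift cm [-3.7  -0.04  2.4 ] twist -0.012
```

View pics/k7.png

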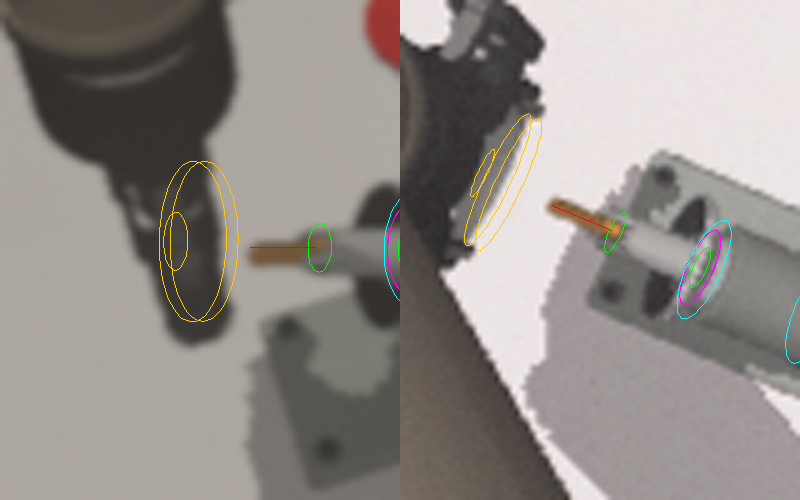

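Call:
{"name": "move_arm", "arguments": {
  "gripper": [0.3, 0.3, 0.3, 0.3, 0.3],
  "xyz": [
    [-0.7, -0.1, 0.6],
    [-1.4, -0.1, 1.0],
    [-2.2, -0.1, 1.5],
    [-3.0, -0.05, 1.95],
    [-3.7, -0.05, 2.35]
  ],
  "twist": [-0.01, -0.012, -0.012, -0.012, -0.012]
}}

```text
t: 16.5
eef_pos: [0.4867, 0.175, 0.1884]
tool_rot: [0.0, 0.836, 0.549, -0.0]
contact_force: [-0.8, 0.0, -0.7]
gripper_width: 0.736
```

```bash
python3 -c "
from h import *
g=dict(dh=.0047,dz=.0564,low=.0005,dl=-.0005)
togo(tcp(.04,**g),1.1606)
o=get_obs();washer_ov('k8',o['eef_pos']-.0047*H-[0,0,.0564],np.radians(28),-1)"
```

```text
t 16.5 pos [0.4867 0.175  0.1884] yaw 1.1627 tilt [-0.0002 -0.0008] F [-0.8  0.  -0.7] gw 0.736 q7 -1.16
shift cm [-1.76 -0.17  1.26] twist 0.002
```

View pics/k8.png

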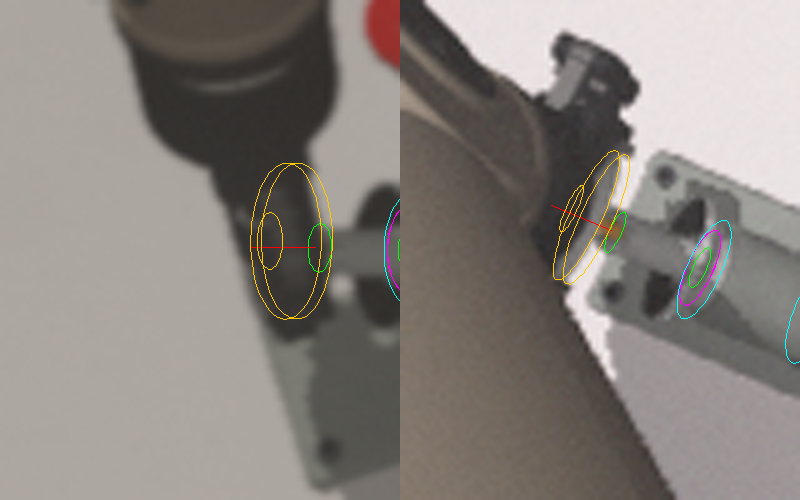

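Call:
{"name": "move_arm", "arguments": {
  "gripper": [0.3, 0.3, 0.3, 0.3, 0.3],
  "xyz": [
    [-0.3, -0.1, 0.4],
    [-0.7, -0.12, 0.65],
    [-1.1, -0.12, 0.9],
    [-1.4, -0.12, 1.05],
    [-1.75, -0.12, 1.25]
  ],
  "twist": [0, 0, 0, 0, 0]
}}

```text
t: 17.02
eef_pos: [0.4804, 0.1632, 0.178]
tool_rot: [-0.001, 0.835, 0.55, 0.003]
contact_force: [-3.4, 7.6, 21.3]
gripper_width: 0.736
```

```bash
python3 -c "
from h import *
g=dict(dh=.0047,dz=.0564,low=.0005,dl=-.0005)
togo(tcp(.024,**g),1.1606)
o=get_obs();washer_ov('k9',o['eef_pos']-.0047*H-[0,0,.0564],np.radians(28),-1)"
```

```text
t 17.02 pos [0.4804 0.1632 0.178 ] yaw 1.1647 tilt [0.004  0.0039] F [-3.4  7.6 21.3] gw 0.736 q7 -1.15
shift cm [-1.81 -0.07  1.  ] twist 0.004
```

View pics/k9.png

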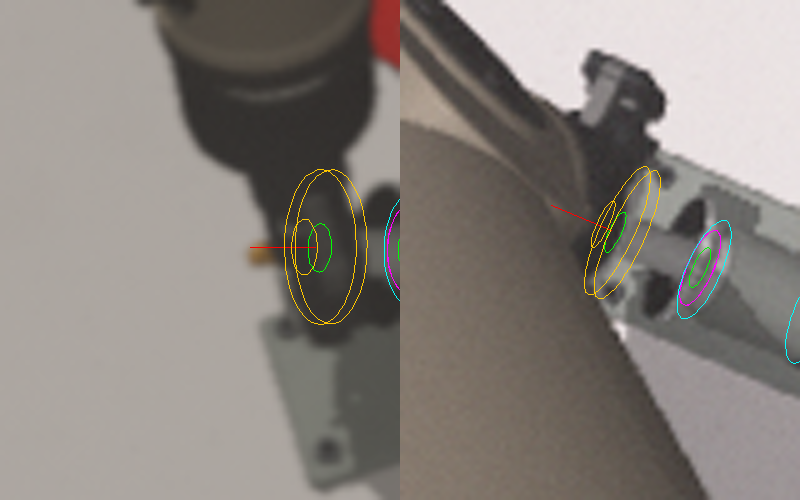

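Call:
{"name": "move_arm", "arguments": {
  "gripper": [0.3, 0.3, 0.3, 0.3, 0.3],
  "xyz": [
    [0.3, 0, -0.4],
    [0.3, 0, -0.5],
    [0.3, 0, -0.5],
    [0, 0, -0.35],
    [-0.3, 0, -0.2]
  ],
  "twist": [0, 0, 0, 0, 0]
}}

```text
t: 17.53
eef_pos: [0.4777, 0.1577, 0.1779]
tool_rot: [-0.0, 0.835, 0.55, -0.0]
contact_force: [-0.1, -0.3, -0.6]
gripper_width: 0.733
```

```bash
python3 -c "
from h import *
g=dict(dh=.0047,dz=.0564,low=.0005,dl=-.0005)
togo(tcp(.024,**g),1.1606)
o=get_obs();washer_ov('k10',o['eef_pos']-.0047*H-[0,0,.0564],np.radians(28),-1)"
```

```text
t 17.53 pos [0.4777 0.1577 0.1779] yaw 1.1638 tilt [-0.0006 -0.0004] F [-0.1 -0.3 -0.6] gw 0.733 q7 -1.14
shift cm [-1.2  -0.04  1.  ] twist 0.003
```

View pics/k10.png

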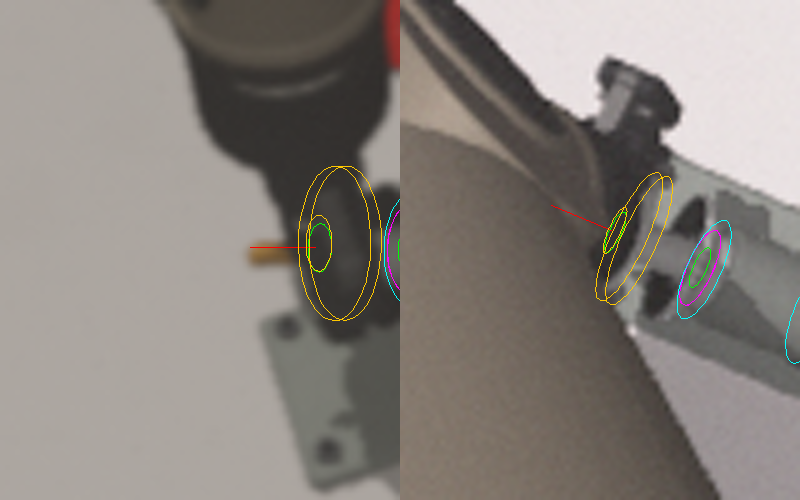

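Call:
{"name": "move_arm", "arguments": {
  "gripper": [0.3, 0.3, 0.3, 0.3],
  "xyz": [
    [-0.3, 0, 0.17],
    [-0.6, 0, 0.35],
    [-0.9, 0, 0.52],
    [-0.9, 0, 0.52]
  ],
  "twist": [0, 0, 0, 0]
}}

```text
t: 17.97
eef_pos: [0.474, 0.149, 0.1727]
tool_rot: [0.0, 0.836, 0.549, -0.001]
contact_force: [-0.6, -0.5, -1.5]
gripper_width: 0.737
```

```bash
python3 -c "
from h import *
g=dict(dh=.0047,dz=.0564,low=.0005,dl=-.0005)
togo(tcp(.018,**g),1.1606)
o=get_obs();washer_ov('k11',o['eef_pos']-.0047*H-[0,0,.0564],np.radians(28),-1)"
```

```text
t 17.97 pos [0.474  0.149  0.1727] yaw 1.1632 tilt [-0.0008 -0.0009] F [-0.6 -0.5 -1.5] gw 0.737 q7 -1.14
shift cm [-0.76 -0.04  0.78] twist 0.003
```

View pics/k11.png

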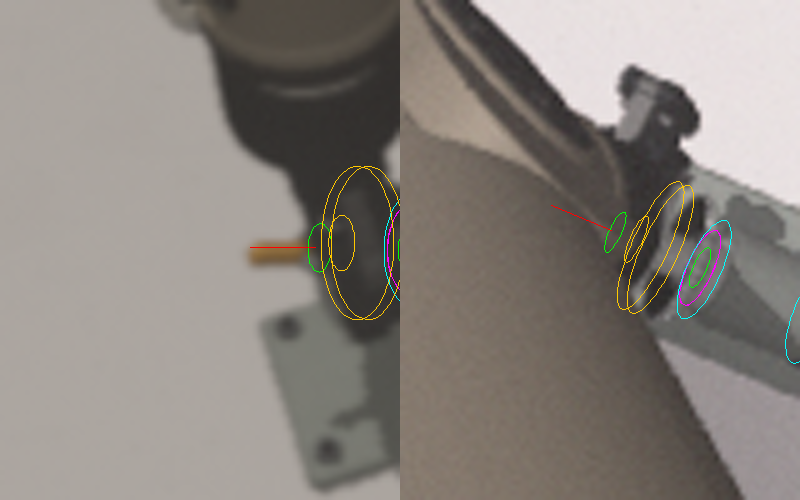

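Call:
{"name": "move_arm", "arguments": {
  "gripper": [0.3, 0.3, 0.3, 0.3],
  "xyz": [
    [-0.3, 0, 0.17],
    [-0.6, 0, 0.35],
    [-0.8, 0, 0.46],
    [-0.8, 0, 0.46]
  ],
  "twist": [0, 0, 0, 0]
}}

```text
t: 18.4
eef_pos: [0.4709, 0.142, 0.1682]
tool_rot: [0.0, 0.836, 0.549, -0.0]
contact_force: [0.0, -1.5, -0.9]
gripper_width: 0.739
```

```bash
python3 -c "
from h import *
g=dict(dh=.0047,dz=.0564,low=.0005,dl=-.0005)
togo(tcp(.018,**g),1.1606)
o=get_obs();washer_ov('k12',o['eef_pos']-.0047*H-[0,0,.0564],np.radians(28),-1)"
```

```text
t 18.4 pos [0.4709 0.142  0.1682] yaw 1.1634 tilt [-0.0006 -0.0005] F [ 0.  -1.5 -0.9] gw 0.739 q7 -1.13
shift cm [-0.   -0.04  0.33] twist 0.003
```

View pics/k12.png

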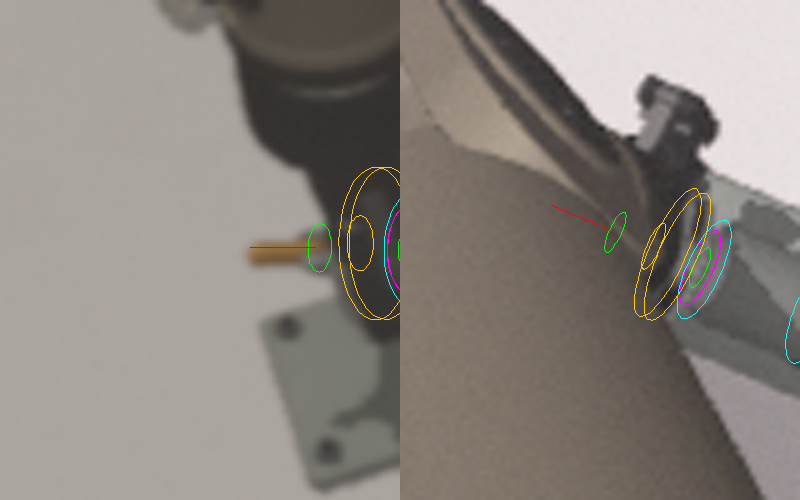

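Call:
{"name": "move_arm", "arguments": {
  "gripper": [0.3, 0.3, 0.3, 0.3],
  "xyz": [
    [-0.2, 0, 0.12],
    [-0.4, 0, 0.23],
    [-0.6, 0, 0.35],
    [-0.6, 0, 0.35]
  ],
  "twist": [0, 0, 0, 0]
}}

```text
t: 18.83
eef_pos: [0.4703, 0.1401, 0.1669]
tool_rot: [-0.001, 0.835, 0.55, 0.003]
contact_force: [-1.8, 6.6, 11.6]
gripper_width: 0.74
```

```bash
python3 -c "
from h import *
g=dict(dh=.0047,dz=.0564,low=.0005,dl=-.0005)
togo(tcp(.018,**g),1.1606)
snap('k13',(215,230,80,80),(185,210,80,80))"
```

```text
t 18.83 pos [0.4703 0.1401 0.1669] yaw 1.1652 tilt [0.0047 0.0049] F [-1.8  6.6 11.6] gw 0.74 q7 -1.12
shift cm [ 0.19 -0.05  0.2 ] twist 0.005
```

View pics/k13.png

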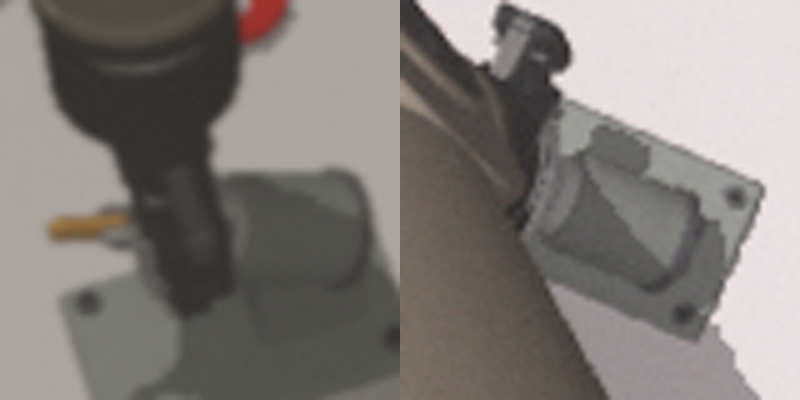

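Call:
{"name": "move_arm", "arguments": {
  "gripper": [0.95, 0.95, 0.95, 0.95, 0.95],
  "xyz": [
    [0.2, 0, -0.1],
    [0.2, 0, -0.1],
    [0.5, 0, -0.3],
    [3.0, 0, -1.8],
    [5, 0, -4]
  ],
  "twist": [0, 0, 0, 0, 0]
}}

```text
t: 19.35
eef_pos: [0.4877, 0.1821, 0.2036]
tool_rot: [-0.0, 0.836, 0.549, -0.002]
contact_force: [1.1, 1.1, -0.0]
gripper_width: 0.95
```

```bash
python3 -c "
from h import *
togo(tcp(.018))
washer_ov('k14',SEAT+A*.018,np.radians(30),-1,bs=(220,210,80,80),bt=(180,190,80,80))
snap('k15',(220,210,80,80),(180,190,80,80))"
```

```text
t 19.35 pos [0.4877 0.1821 0.2036] yaw 1.1621 tilt [-0.0045 -0.0022] F [ 1.1  1.1 -0. ] gw 0.95 q7 -1.15
shift cm [-4.3  -0.1   3.95] twist None
```

View pics/k14.png

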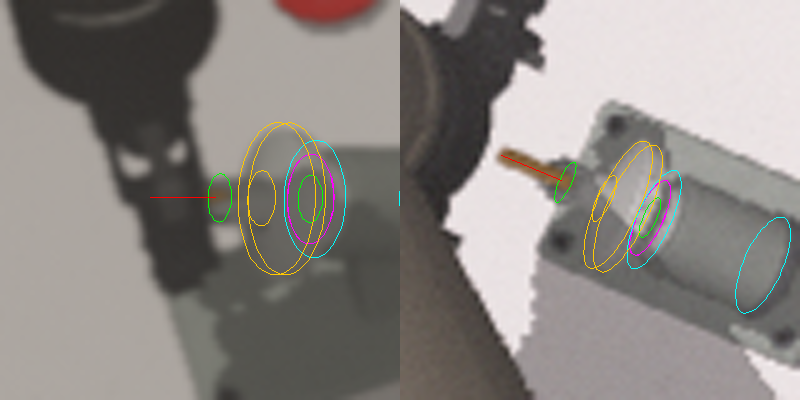

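View pics/k15.png

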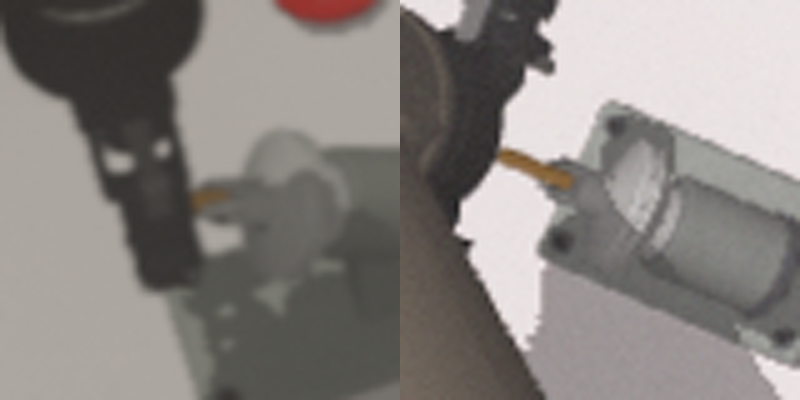

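Call:
{"name": "move_arm", "arguments": {
  "gripper": [0.5, 0.5, 0.5, 0.5, 0.5],
  "xyz": [
    [0, 0, 0],
    [0, 0, 1.0],
    [0, 0, 2.5],
    [-1.5, 0, 2.9],
    [-2.5, 0, 2.9]
  ],
  "twist": [0, 0, 0, 0, 0]
}}

```text
t: 19.97
eef_pos: [0.4768, 0.158, 0.1734]
tool_rot: [-0.0, 0.835, 0.55, -0.003]
contact_force: [-0.3, -0.9, -0.3]
gripper_width: 0.503
```

```bash
python3 -c "
from h import *
togo(SEAT+H*.0283+UP*.074)
snap('k16',(220,210,80,80),(180,190,80,80))"
```

```text
t 19.97 pos [0.4768 0.158  0.1734] yaw 1.1636 tilt [-0.0048 -0.0022] F [-0.3 -0.9 -0.3] gw 0.503 q7 -1.15
shift cm [-0.91  0.   -0.06] twist None
```

View pics/k16.png

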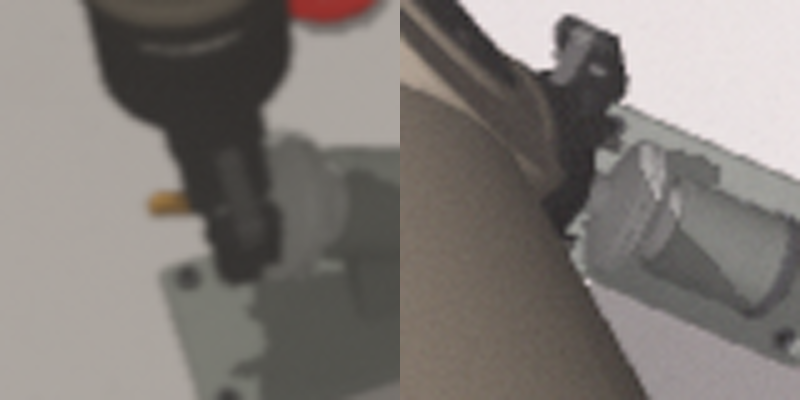

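Call:
{"name": "move_arm", "arguments": {
  "gripper": [0.5, 0.5, 0.5, 0.5],
  "xyz": [
    [-0.4, 0, 0.1],
    [-0.8, 0, 0.2],
    [-1.2, 0, 0.3],
    [-1.4, 0, 0.4]
  ],
  "twist": [0, 0, 0, 0]
}}

```text
t: 20.4
eef_pos: [0.4748, 0.15, 0.1736]
tool_rot: [-0.001, 0.835, 0.55, 0.004]
contact_force: [1.3, 8.6, 7.0]
gripper_width: 0.5
```

```bash
python3 -c "
from h import *
togo(SEAT+H*.0283+UP*.074)
"
```

```text
t 20.4 pos [0.4748 0.15   0.1736] yaw 1.1648 tilt [0.0053 0.0057] F [1.3 8.6 7. ] gw 0.5 q7 -1.13
shift cm [-0.09 -0.13 -0.04] twist None
```

Call:
{"name": "move_arm", "arguments": {
  "gripper": [0.6, 1, 1, 1, 1],
  "xyz": [
    [1.5, 0, -0.5],
    [3, 0, -3.5],
    [3, 0, -7.5],
    [1, 3, -8.5],
    [-2, 6, -8.5]
  ],
  "twist": [0, 0, 0.12, 0.24, 0.36]
}}

```text
t: 20.82
eef_pos: [0.5224, 0.1098, 0.2617]
tool_rot: [-0.0, 0.92, 0.392, 0.005]
contact_force: [1.7, -0.3, -1.2]
gripper_width: 1.001
```

```bash
python3 -c "
from h import *
togo([.4855,-.126,.21],-.288)"
```

```text
t 20.82 pos [0.5224 0.1098 0.2617] yaw 0.8059 tilt [0.0087 0.0041] F [ 1.7 -0.3 -1.2] gw 1.001 q7 -1.27
shift cm [-19.61  13.65   5.04] twist 1.094
```

Call:
{"name": "move_arm", "arguments": {
  "gripper": [1, 1, 1, 1, 1],
  "xyz": [
    [-19.6, 13.7, 0],
    [-19.6, 13.7, 0],
    [-19.6, 13.7, 0],
    [-19.6, 13.7, 1],
    [-19.6, 13.7, 3]
  ],
  "twist": [0.12, 0.24, 0.36, 0.48, 0.6]
}}

```text
t: 21.23
eef_pos: [0.4885, -0.0998, 0.2412]
tool_rot: [0.001, 0.995, 0.099, 0.002]
contact_force: [2.0, -0.3, 0.3]
gripper_width: 1.002
```

```bash
python3 -c "
from h import *
togo([.4855,-.126,.21],-.288)"
```

```text
t 21.23 pos [ 0.4885 -0.0998  0.2412] yaw 0.1975 tilt [ 0.0047 -0.0012] F [ 2.  -0.3  0.3] gw 1.002 q7 -1.4
shift cm [-0.82  2.5   3.12] twist 0.486
```

Call:
{"name": "move_arm", "arguments": {
  "gripper": [1, 1, 1, 1, 1],
  "xyz": [
    [-0.8, 2.5, 1],
    [-0.8, 2.5, 3],
    [-0.8, 2.5, 3],
    [-0.8, 2.5, 3],
    [-0.8, 2.5, 3]
  ],
  "twist": [0.12, 0.24, 0.36, 0.486, 0.486]
}}

```text
t: 21.65
eef_pos: [0.4851, -0.1236, 0.209]
tool_rot: [0.0, 0.99, -0.143, -0.0]
contact_force: [0.0, 0.8, 0.4]
gripper_width: 1.001
```

```bash
python3 -c "
from h import *
togo([.4855,-.126,.098],-.288)
snap('m1',(160,310,80,80),(170,300,80,80))"
```

```text
t 21.65 pos [ 0.4851 -0.1236  0.209 ] yaw -0.2867 tilt [-0.0003 -0.0001] F [0.  0.8 0.4] gw 1.001 q7 -1.81
shift cm [ 0.11  0.21 11.1 ] twist 0.001
```

View pics/m1.png

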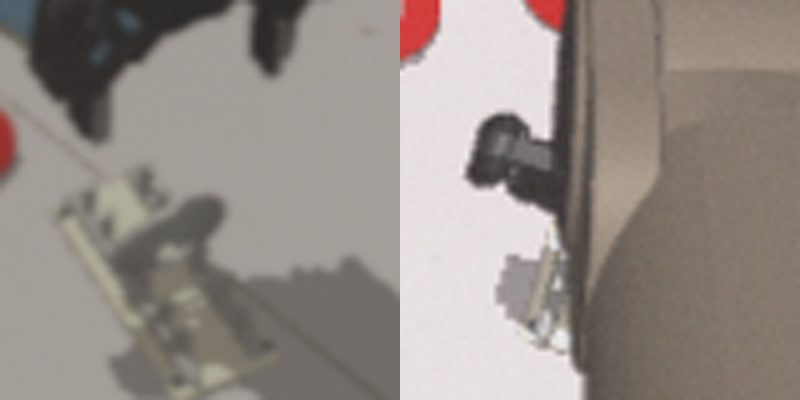

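Call:
{"name": "move_arm", "arguments": {
  "gripper": [1, 1, 1, 1, 1],
  "xyz": [
    [0.1, 0.2, 3.5],
    [0.1, 0.2, 7],
    [0.1, 0.2, 10],
    [0.1, 0.2, 11],
    [0.1, 0.2, 11]
  ],
  "twist": [0, 0, 0, 0, 0]
}}

```text
t: 22.17
eef_pos: [0.4843, -0.1252, 0.0973]
tool_rot: [-0.0, 0.99, -0.139, -0.002]
contact_force: [0.2, 0.4, 0.1]
gripper_width: 1.005
```

Call:
{"name": "move_arm", "arguments": {
  "gripper": [1, 1, 0.3, 0.3, 0.3],
  "xyz": [
    [0, 0, 0],
    [0, 0, 0],
    [0, 0, 0],
    [0, 0, 0],
    [0, 0, 0]
  ],
  "twist": [0, 0, 0, 0, 0]
}}

```text
t: 22.58
eef_pos: [0.4867, -0.1258, 0.1007]
tool_rot: [0.0, 0.99, -0.14, 0.001]
contact_force: [0.7, 1.2, 6.7]
gripper_width: 0.734
```

Call:
{"name": "move_arm", "arguments": {
  "gripper": [0.3, 0.3],
  "xyz": [
    [0, 0, 0],
    [0, 0, 0]
  ],
  "twist": [0, 0]
}}

```text
t: 22.75
eef_pos: [0.4867, -0.1258, 0.1006]
tool_rot: [0.0, 0.99, -0.141, 0.001]
contact_force: [-1.3, 0.7, 7.0]
gripper_width: 0.741
```

```bash
python3 -c "
from h import *
togo([.4855,-.126,.115],-.288)
snap('m2',(160,310,80,80),(170,300,80,80))"
```

```text
t 22.75 pos [ 0.4867 -0.1258  0.1006] yaw -0.2819 tilt [ 0.0028 -0.0004] F [-1.3  0.7  7. ] gw 0.741 q7 -1.86
shift cm [-0.1   0.06 -1.44] twist 0.006
```

View pics/m2.png

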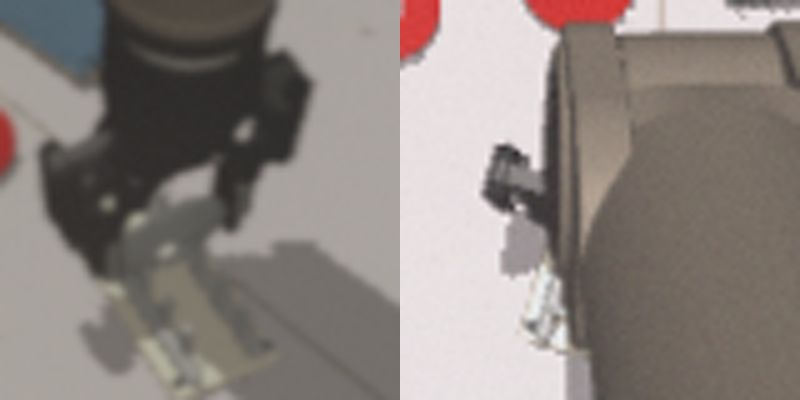

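Call:
{"name": "move_arm", "arguments": {
  "gripper": [0.3, 0.3, 0.3, 0.3, 0.3],
  "xyz": [
    [0, 0, -0.7],
    [0, 0, -1.3],
    [-0.2, 0, -1.3],
    [-0.6, 0, -1.3],
    [-1.0, 0, -1.3]
  ],
  "twist": [0.006, 0.006, 0.006, 0.006, 0.006]
}}

```text
t: 23.27
eef_pos: [0.478, -0.1233, 0.1131]
tool_rot: [0.0, 0.99, -0.144, 0.003]
contact_force: [7.6, -2.3, -0.4]
gripper_width: 0.738
```

Call:
{"name": "move_arm", "arguments": {
  "gripper": [0.3, 0.3, 0.3],
  "xyz": [
    [-0.3, 0, 0],
    [-0.7, 0, 0],
    [-0.7, 0, 0]
  ],
  "twist": [0, 0, 0]
}}

```text
t: 23.52
eef_pos: [0.4709, -0.121, 0.1133]
tool_rot: [-0.0, 0.99, -0.143, 0.002]
contact_force: [2.4, -0.6, 7.4]
gripper_width: 0.736
```

```bash
python3 -c "
from h import *
togo([.50,.212,.255],1.1606)
o=get_obs();u=np.array([np.cos(-.288),np.sin(-.288),0])
ims=[]
for d in(20,30):
    t=np.radians(d)
    rim=o['eef_pos']-.0015*u-[0,0,.0566]
    c=rim-.0035*(u*np.cos(t)+UP*np.sin(t))
    washer_ov('tmp',c,t,1,bs=(170,305,75,70),bt=(190,325,75,2),yaw=-.288)
    ims.append(cv2.imread('pics/tmp.png'))
cv2.imwrite('pics/m3.png',np.hstack(ims))"
```

```text
t 23.52 pos [ 0.4709 -0.121   0.1133] yaw -0.288 tilt [ 0.0048 -0.0006] F [ 2.4 -0.6  7.4] gw 0.736 q7 -1.87
shift cm [ -6.6  -32.77 -14.18] twist -1.449
```

View pics/m3.png

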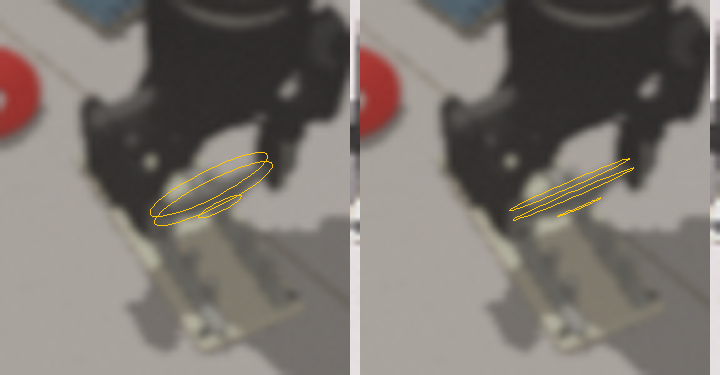

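Call:
{"name": "move_arm", "arguments": {
  "gripper": [0.3, 0.3, 0.3, 0.3, 0.3],
  "xyz": [
    [-0.2, 0, 0],
    [-0.2, 0, 0],
    [-0.2, 0, -4],
    [-0.2, 0, -8],
    [-0.2, 0, -12]
  ],
  "twist": [0, 0, 0, 0, 0]
}}

```text
t: 24.13
eef_pos: [0.4654, -0.1199, 0.2323]
tool_rot: [-0.0, 0.99, -0.143, -0.003]
contact_force: [1.2, -0.2, -1.2]
gripper_width: 0.741
```

```bash
python3 -c "
from h import *
togo([.50,.212,.255],1.1606)
o=get_obs();u=np.array([np.cos(-.288),np.sin(-.288),0])
ims=[]
for d in(20,30):
    t=np.radians(d)
    rim=o['eef_pos']-.0015*u-[0,0,.0566]
    c=rim-.0035*(u*np.cos(t)+UP*np.sin(t))
    washer_ov('tmp',c,t,1,bs=(130,290,75,70),bt=(190,325,75,2),yaw=-.288)
    ims.append(cv2.imread('pics/tmp.png'))
cv2.imwrite('pics/m4.png',np.hstack(ims))"
```

```text
t 24.13 pos [ 0.4654 -0.1199  0.2323] yaw -0.2878 tilt [-0.0051  0.0011] F [ 1.2 -0.2 -1.2] gw 0.741 q7 -1.8
shift cm [ -6.12 -32.81  -2.25] twist -1.448
```

View pics/m4.png

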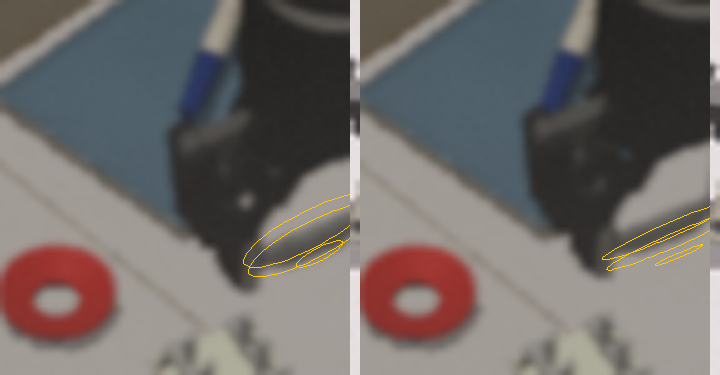

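Tilt is about 25–30°. Carrying the washer over to the arbor.

Call:
{"name": "move_arm", "arguments": {
  "gripper": [0.3, 0.3, 0.3, 0.3, 0.3],
  "xyz": [
    [-6, -33, -2.5],
    [-6, -33, -2.5],
    [-6, -33, -2.5],
    [-6, -33, -2.5],
    [-6, -33, -2.5]
  ],
  "twist": [-0.12, -0.24, -0.36, -0.48, -0.6]
}}

```text
t: 24.75
eef_pos: [0.488, 0.0876, 0.2456]
tool_rot: [0.0, 0.987, 0.158, -0.002]
contact_force: [1.2, 0.0, -2.0]
gripper_width: 0.736
```

```bash
python3 -c "
from h import *
togo([.50,.212,.255],1.1606)"
```

```text
t 24.75 pos [0.488  0.0876 0.2456] yaw 0.3176 tilt [-0.0047 -0.001 ] F [ 1.2  0.  -2. ] gw 0.736 q7 -1.7
shift cm [  5.02 -11.44  -0.96] twist -0.843
```

Call:
{"name": "move_arm", "arguments": {
  "gripper": [0.3, 0.3, 0.3, 0.3, 0.3],
  "xyz": [
    [5, -11.4, -1],
    [5, -11.4, -1],
    [5, -11.4, -1],
    [5, -11.4, -1],
    [5, -11.4, -1]
  ],
  "twist": [-0.12, -0.24, -0.36, -0.48, -0.6]
}}

```text
t: 25.17
eef_pos: [0.5005, 0.2133, 0.2554]
tool_rot: [-0.001, 0.895, 0.446, -0.002]
contact_force: [-1.1, -1.3, -1.9]
gripper_width: 0.74
```

Call:
{"name": "move_arm", "arguments": {
  "gripper": [0.3, 0.3, 0.3, 0.3],
  "xyz": [
    [0, 0, 2],
    [0, 0, 4.0],
    [0, 0, 4.0],
    [0, 0, 4.0]
  ],
  "twist": [-0.12, -0.25, -0.25, -0.25]
}}

```text
t: 25.5
eef_pos: [0.5007, 0.2091, 0.2151]
tool_rot: [-0.001, 0.837, 0.548, -0.003]
contact_force: [0.4, 1.0, -0.5]
gripper_width: 0.739
```

```bash
python3 -c "
from h import *
g=dict(dh=.0045,dz=.0584,low=-.002,dl=-.0005)
togo(tcp(.095,**g),1.1606)
togo(tcp(.06,**g),1.1606)
o=get_obs();washer_ov('m5',o['eef_pos']-.0045*H-[0,0,.0584],np.radians(28),1)"
```

```text
t 25.5 pos [0.5007 0.2091 0.2151] yaw 1.159 tilt [-0.0062 -0.0019] F [ 0.4  1.  -0.5] gw 0.739 q7 -1.2
shift cm [-0.69 -0.09  0.73] twist -0.002
t 25.5 pos [0.5007 0.2091 0.2151] yaw 1.159 tilt [-0.0062 -0.0019] F [ 0.4  1.  -0.5] gw 0.739 q7 -1.2
shift cm [-3.72 -0.08  2.49] twist -0.002
```

View pics/m5.png

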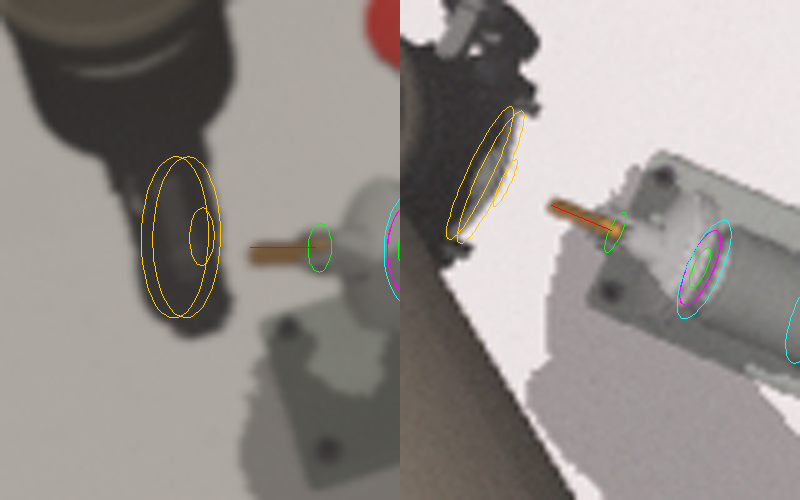

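Call:
{"name": "move_arm", "arguments": {
  "gripper": [0.3, 0.3, 0.3, 0.3, 0.3],
  "xyz": [
    [-0.7, -0.1, 0.7],
    [-1.4, -0.1, 1.15],
    [-2.2, -0.1, 1.6],
    [-3.0, -0.1, 2.08],
    [-3.7, -0.1, 2.5]
  ],
  "twist": [0, 0, 0, 0, 0]
}}

```text
t: 26.02
eef_pos: [0.4863, 0.175, 0.1922]
tool_rot: [0.0, 0.836, 0.548, -0.0]
contact_force: [0.3, 0.3, -0.9]
gripper_width: 0.737
```

```bash
python3 -c "
from h import *
g=dict(dh=.0045,dz=.0584,low=-.002,dl=-.0005)
togo(tcp(.045,**g),1.1606)
o=get_obs();washer_ov('m6',o['eef_pos']-.0045*H-[0,0,.0584],np.radians(28),1)"
```

```text
t 26.02 pos [0.4863 0.175  0.1922] yaw 1.1608 tilt [-0.0003 -0.0008] F [ 0.3  0.3 -0.9] gw 0.737 q7 -1.17
shift cm [-1.33 -0.13  0.93] twist 0.0
```

View pics/m6.png

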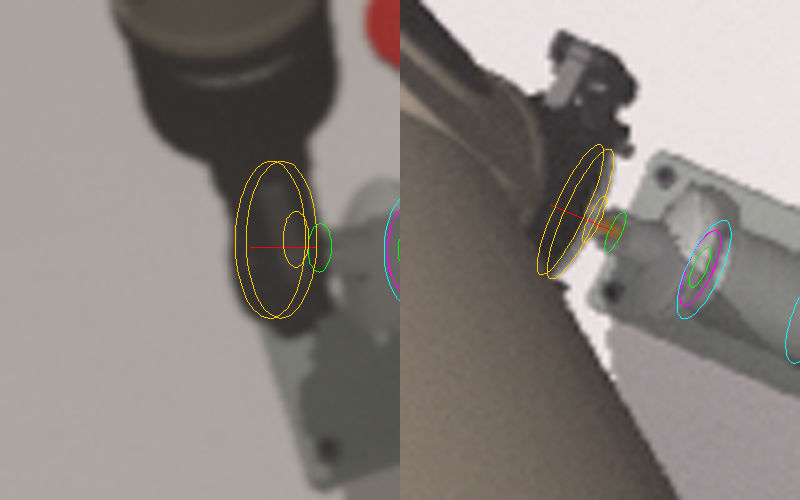

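Call:
{"name": "move_arm", "arguments": {
  "gripper": [0.3, 0.3, 0.3, 0.3],
  "xyz": [
    [-0.4, -0.1, 0.3],
    [-0.7, -0.1, 0.5],
    [-1.0, -0.1, 0.68],
    [-1.3, -0.1, 0.85]
  ],
  "twist": [0, 0, 0, 0]
}}

```text
t: 26.45
eef_pos: [0.4807, 0.1649, 0.1841]
tool_rot: [-0.0, 0.836, 0.549, 0.0]
contact_force: [0.1, 1.0, -1.8]
gripper_width: 0.734
```

```bash
python3 -c "
from h import *
g=dict(dh=.0045,dz=.0584,low=-.002,dl=-.0005)
togo(tcp(.036,**g),1.1606)"
```

```text
t 26.45 pos [0.4807 0.1649 0.1841] yaw 1.1621 tilt [0.0002 0.0002] F [ 0.1  1.  -1.8] gw 0.734 q7 -1.16
shift cm [-0.96 -0.02  0.57] twist 0.002
```

Call:
{"name": "move_arm", "arguments": {
  "gripper": [0.3, 0.3, 0.3, 0.3],
  "xyz": [
    [-0.3, 0, 0.17],
    [-0.6, 0, 0.35],
    [-0.9, 0, 0.52],
    [-1.0, 0, 0.58]
  ],
  "twist": [0, 0, 0, 0]
}}

```text
t: 26.78
eef_pos: [0.4765, 0.1552, 0.1781]
tool_rot: [0.0, 0.836, 0.549, -0.0]
contact_force: [0.1, -0.5, -0.4]
gripper_width: 0.739
```

```bash
python3 -c "
from h import *
g=dict(dh=.0045,dz=.0584,low=-.002,dl=-.0005)
togo(tcp(.03,**g),1.1606)
o=get_obs();washer_ov('m7',o['eef_pos']-.0045*H-[0,0,.0584],np.radians(28),1)"
```

```text
t 26.78 pos [0.4765 0.1552 0.1781] yaw 1.1615 tilt [-0.0005 -0.0005] F [ 0.1 -0.5 -0.4] gw 0.739 q7 -1.15
shift cm [-0.41 -0.02  0.27] twist 0.001
```

View pics/m7.png

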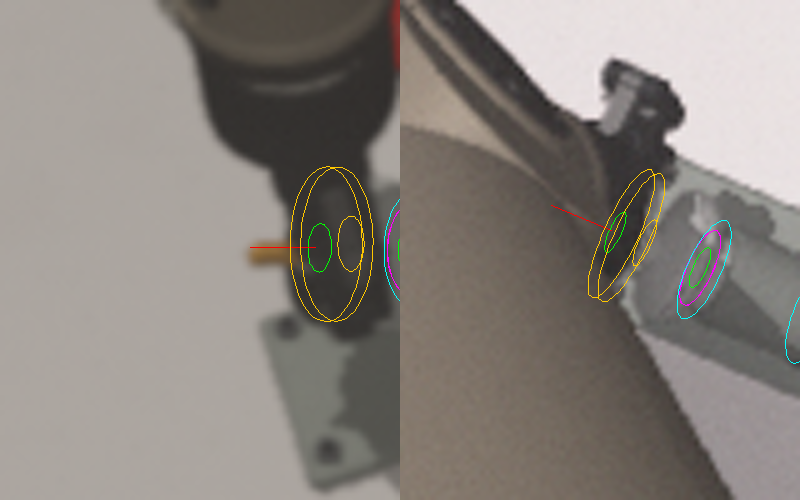

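Call:
{"name": "move_arm", "arguments": {
  "gripper": [0.3, 0.3, 0.3, 0.3],
  "xyz": [
    [-0.25, 0, 0.14],
    [-0.5, 0, 0.29],
    [-0.75, 0, 0.43],
    [-0.85, 0, 0.49]
  ],
  "twist": [0, 0, 0, 0]
}}

```text
t: 27.22
eef_pos: [0.4736, 0.1481, 0.1735]
tool_rot: [-0.0, 0.836, 0.549, 0.001]
contact_force: [0.5, 2.0, -0.0]
gripper_width: 0.736
```

```bash
python3 -c "
from h import *
g=dict(dh=.0045,dz=.0584,low=-.002,dl=-.0005)
togo(tcp(.03,**g),1.1606)
o=get_obs();washer_ov('m8',o['eef_pos']-.0045*H-[0,0,.0584],np.radians(28),1)"
```

```text
t 27.22 pos [0.4736 0.1481 0.1735] yaw 1.1617 tilt [0.0008 0.0008] F [ 0.5  2.  -0. ] gw 0.736 q7 -1.14
shift cm [ 0.35 -0.04 -0.19] twist 0.001
```

View pics/m8.png

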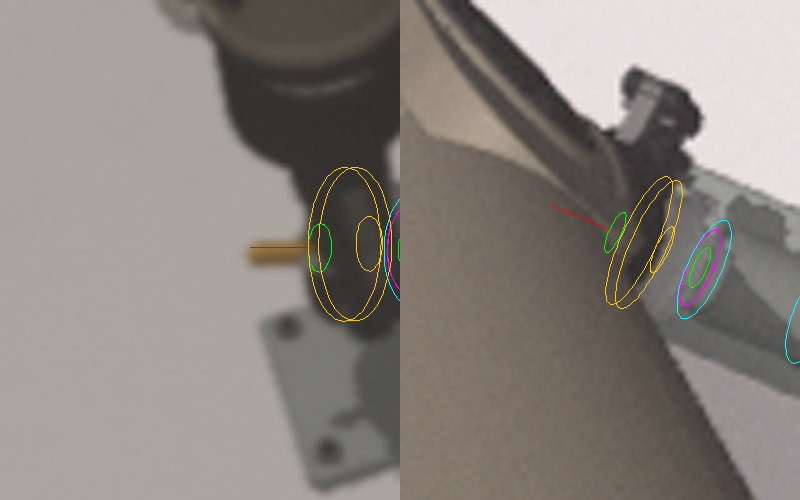

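Call:
{"name": "move_arm", "arguments": {
  "gripper": [0.3, 0.3, 0.3],
  "xyz": [
    [-0.2, 0, 0.12],
    [-0.4, 0, 0.23],
    [-0.5, 0, 0.29]
  ],
  "twist": [0, 0, 0]
}}

```text
t: 27.57
eef_pos: [0.4734, 0.1473, 0.1727]
tool_rot: [-0.001, 0.835, 0.55, 0.004]
contact_force: [0.1, 11.1, 11.0]
gripper_width: 0.735
```

Call:
{"name": "move_arm", "arguments": {
  "gripper": [0.95, 0.95, 0.95, 0.95, 0.95],
  "xyz": [
    [0.2, 0, -0.1],
    [0.2, 0, -0.1],
    [0.5, 0, -0.3],
    [2.5, 0, -1.5],
    [4.5, 0, -3.5]
  ],
  "twist": [0, 0, 0, 0, 0]
}}

```text
t: 27.98
eef_pos: [0.4881, 0.1829, 0.204]
tool_rot: [-0.0, 0.837, 0.548, -0.003]
contact_force: [0.3, 0.0, 0.4]
gripper_width: 0.949
```

```bash
python3 -c "
from h import *
togo(SEAT+H*.044+UP*.08)
washer_ov('m9',SEAT+A*.030,np.radians(30),1,bs=(220,210,80,80),bt=(180,190,80,80))
snap('m10',(220,210,80,80),(180,190,80,80))"
```

```text
t 27.98 pos [0.4881 0.1829 0.204 ] yaw 1.1595 tilt [-0.005  -0.0032] F [0.3 0.  0.4] gw 0.949 q7 -1.17
shift cm [-2.06 -0.02  2.41] twist None
```

View pics/m9.png

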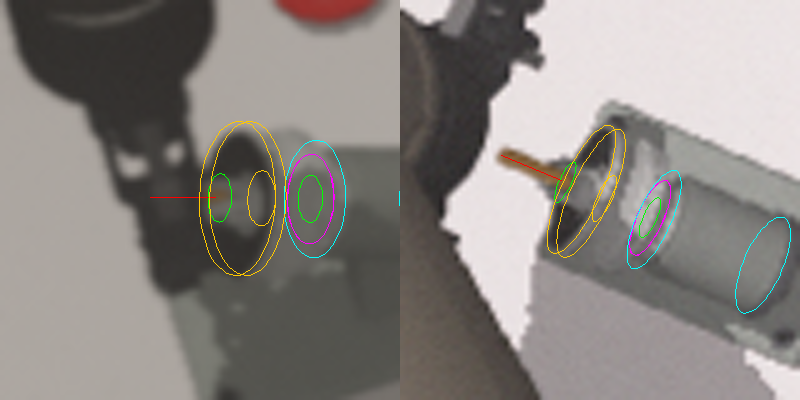

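View pics/m10.png

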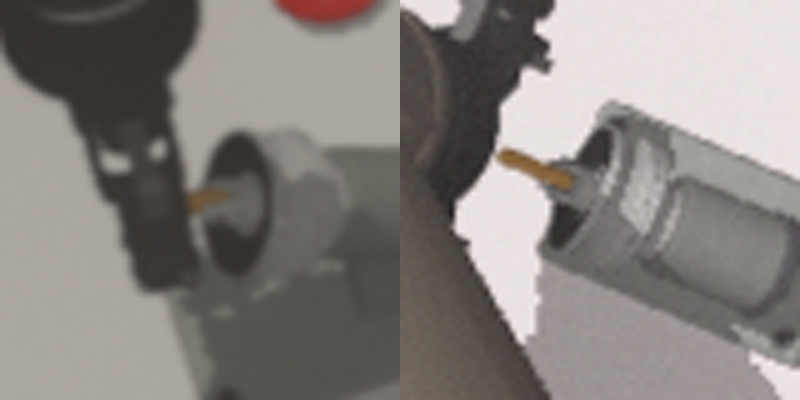

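Call:
{"name": "move_arm", "arguments": {
  "gripper": [0.55, 0.55, 0.55, 0.55, 0.55],
  "xyz": [
    [0, 0, 0],
    [0, 0, 1.0],
    [0, 0, 2.2],
    [-1.2, 0, 2.2],
    [-2.0, 0, 2.3]
  ],
  "twist": [0, 0, 0, 0, 0]
}}

```text
t: 28.6
eef_pos: [0.4798, 0.1646, 0.1808]
tool_rot: [-0.0, 0.836, 0.549, -0.002]
contact_force: [-0.1, -0.9, 0.7]
gripper_width: 0.552
```

Call:
{"name": "move_arm", "arguments": {
  "gripper": [0.55, 0.55, 0.55],
  "xyz": [
    [-0.3, 0, 0.1],
    [-0.6, 0, 0.2],
    [-0.7, 0, 0.3]
  ],
  "twist": [0, 0, 0]
}}

```text
t: 28.85
eef_pos: [0.4794, 0.1616, 0.1806]
tool_rot: [-0.001, 0.836, 0.549, 0.003]
contact_force: [1.0, 7.2, 3.8]
gripper_width: 0.552
```

```bash
python3 -c "
from h import *
togo(SEAT+H*.0422+UP*.082)
snap('m11',(220,210,80,80),(180,190,80,80))"
```

```text
t 28.85 pos [0.4794 0.1616 0.1806] yaw 1.1622 tilt [0.0034 0.0041] F [1.  7.2 3.8] gw 0.552 q7 -1.16
shift cm [ 0.05 -0.08 -0.14] twist None
```

View pics/m11.png

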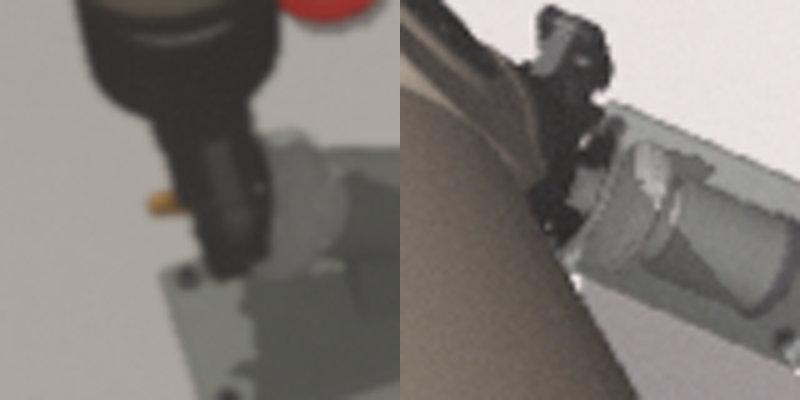

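Call:
{"name": "move_arm", "arguments": {
  "gripper": [0.55, 0.55, 0.4, 0, 0],
  "xyz": [
    [0.8, 0, -1],
    [1.5, 0, -5],
    [2.4, 0, -7],
    [2.4, 0, -7],
    [2.4, 0, -7]
  ],
  "twist": [0, 0, 0, 0, 0]
}}

```text
t: 29.37
eef_pos: [0.4887, 0.1821, 0.2509]
tool_rot: [0.001, 0.836, 0.549, 0.001]
contact_force: [-0.6, -0.2, -0.4]
gripper_width: 0.129
```

Call:
{"name": "move_arm", "arguments": {
  "gripper": [0, 0, 0, 0],
  "xyz": [
    [0, 0, 0],
    [0, 0, 0],
    [0, 0, 0],
    [0, 0, 0]
  ],
  "twist": [0, 0, 0, 0]
}}

```text
t: 29.7
eef_pos: [0.4876, 0.1814, 0.2487]
tool_rot: [-0.0, 0.836, 0.549, -0.001]
contact_force: [-0.4, 0.2, 0.2]
gripper_width: 0.001
```

```bash
python3 -c "
from h import *
togo(SEAT+H*.066+UP*.115-L*.0005,1.1606)
togo(SEAT+H*.066+UP*.078-L*.0005,1.1606)
snap('n1',(200,190,80,80),(180,190,80,80))"
```

```text
t 29.7 pos [0.4876 0.1814 0.2487] yaw 1.1617 tilt [-0.0017 -0.0007] F [-0.4  0.2  0.2] gw 0.001 q7 -1.12
shift cm [0.29 0.   3.37] twist 0.001
t 29.7 pos [0.4876 0.1814 0.2487] yaw 1.1617 tilt [-0.0017 -0.0007] F [-0.4  0.2  0.2] gw 0.001 q7 -1.12
shift cm [0.3  0.01 7.07] twist 0.001
```

View pics/n1.png

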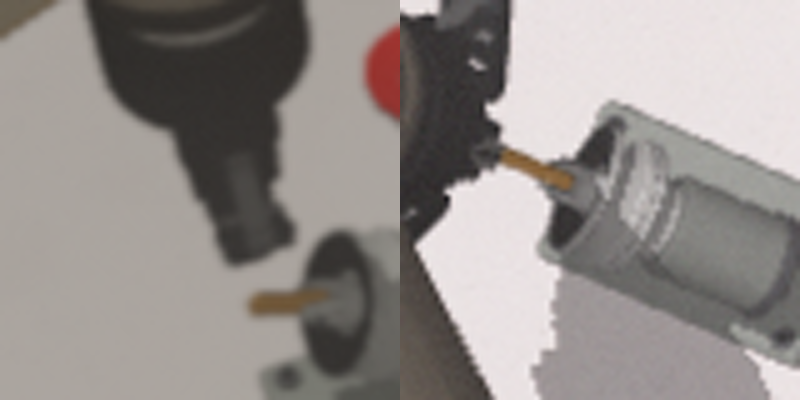

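Call:
{"name": "move_arm", "arguments": {
  "gripper": [0, 0, 0, 0, 0],
  "xyz": [
    [0.3, 0, 2.0],
    [0.3, 0, 3.0],
    [0.3, 0, 3.7],
    [0.3, 0, 4.4],
    [0.3, 0, 5.0]
  ],
  "twist": [0, 0, 0, 0, 0]
}}

```text
t: 30.22
eef_pos: [0.4897, 0.1854, 0.1995]
tool_rot: [-0.0, 0.836, 0.549, 0.001]
contact_force: [0.6, 2.9, 3.0]
gripper_width: 0.002
```

```bash
python3 -c "
from h import *
togo(SEAT+H*.066+UP*.078-L*.0005,1.1606)
snap('n2',(200,190,80,80),(180,190,80,80))"
```

```text
t 30.22 pos [0.4897 0.1854 0.1995] yaw 1.1623 tilt [0.001  0.0012] F [0.6 2.9 3. ] gw 0.002 q7 -1.18
shift cm [-0.16 -0.03  2.15] twist 0.002
```

View pics/n2.png

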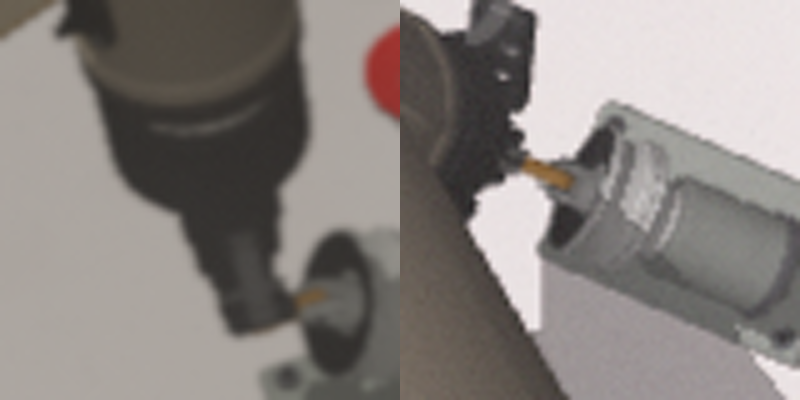

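Force about 3–4 N, and the keeper is turning. I'll continue down.

Call:
{"name": "move_arm", "arguments": {
  "gripper": [0, 0, 0, 0, 0],
  "xyz": [
    [0, 0, 0.6],
    [0, 0, 1.2],
    [-0.1, 0, 1.7],
    [-0.2, 0, 2.1],
    [-0.3, 0, 2.3]
  ],
  "twist": [0, 0, 0, 0, 0]
}}

```text
t: 30.73
eef_pos: [0.4901, 0.1847, 0.1783]
tool_rot: [-0.001, 0.836, 0.549, 0.004]
contact_force: [0.0, 6.2, 18.4]
gripper_width: 0.002
```

```bash
python3 -c "
from h import *
togo(SEAT+H*.066+UP*.078-L*.0005,1.1606)
snap('n3',(200,190,80,80),(180,190,80,80))"
```

```text
t 30.73 pos [0.4901 0.1847 0.1783] yaw 1.1628 tilt [0.0056 0.0051] F [ 0.   6.2 18.4] gw 0.002 q7 -1.2
shift cm [-0.12 -0.09  0.02] twist 0.002
```

View pics/n3.png

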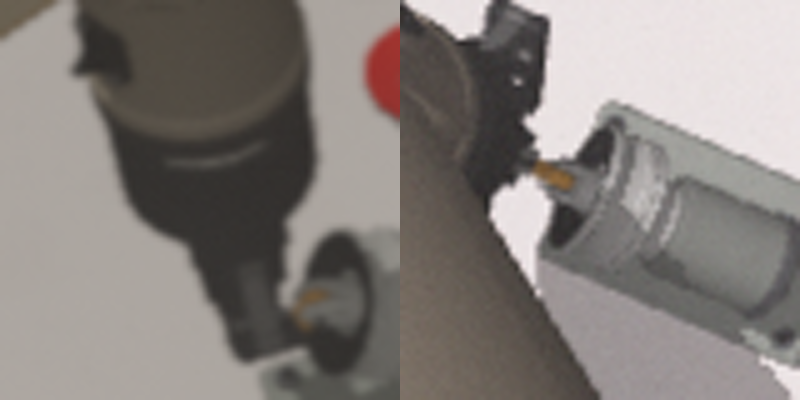

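Call:
{"name": "move_arm", "arguments": {
  "gripper": [0, 0, 0, 0],
  "xyz": [
    [1.5, 0, -0.3],
    [4, 0, -0.3],
    [6, 0, 0.3],
    [6, 0, 0.3]
  ],
  "twist": [0, 0, 0, 0]
}}

```text
t: 31.17
eef_pos: [0.5124, 0.2405, 0.173]
tool_rot: [-0.001, 0.835, 0.55, 0.001]
contact_force: [-0.3, 0.2, 0.5]
gripper_width: 0.0
```

```bash
python3 -c "
from h import *
togo(SEAT+H*.075+UP*.07-L*.0005,1.1606)
snap('n4',(200,190,80,80),(180,190,80,80))"
```

```text
t 31.17 pos [0.5124 0.2405 0.173 ] yaw 1.1649 tilt [0.0003 0.0028] F [-0.3  0.2  0.5] gw 0.0 q7 -1.28
shift cm [-5.23  0.07  0.28] twist 0.004
```

View pics/n4.png

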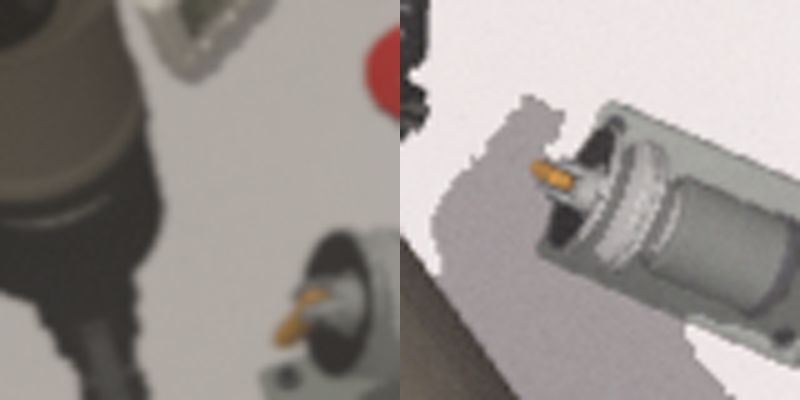

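Call:
{"name": "move_arm", "arguments": {
  "gripper": [0, 0, 0, 0, 0],
  "xyz": [
    [-2.5, 0.05, 0.5],
    [-4.2, 0.05, 0.5],
    [-4.8, 0.05, 0.5],
    [-5.4, 0.05, 0.5],
    [-6.0, 0.05, 0.5]
  ],
  "twist": [0, 0, 0, 0, 0]
}}

```text
t: 31.68
eef_pos: [0.4907, 0.1864, 0.1698]
tool_rot: [-0.003, 0.836, 0.549, 0.006]
contact_force: [11.4, 24.7, -13.2]
gripper_width: 0.004
```

```bash
python3 -c "
from h import *
togo(SEAT+H*.07+UP*.068-L*.0005,1.1606)
snap('n5',(200,190,80,80),(180,190,80,80))"
```

```text
t 31.68 pos [0.4907 0.1864 0.1698] yaw 1.1633 tilt [0.0077 0.0113] F [ 11.4  24.7 -13.2] gw 0.004 q7 -1.21
shift cm [ 0.1  -0.08  0.18] twist 0.003
```

View pics/n5.png

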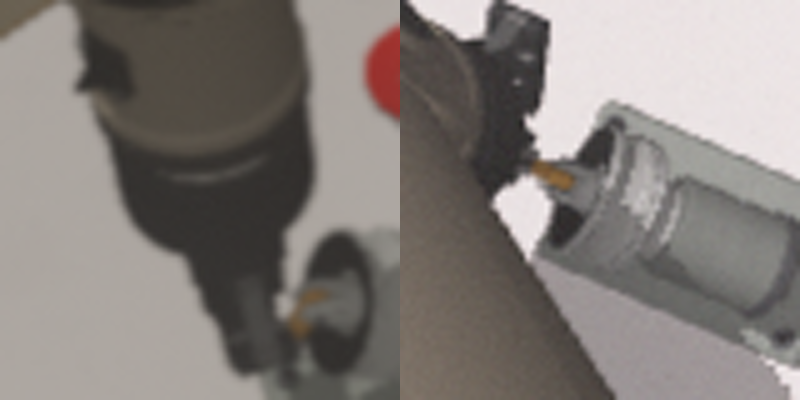

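Call:
{"name": "move_arm", "arguments": {
  "gripper": [0, 0, 0, 0, 0],
  "xyz": [
    [1.5, 0, 0],
    [4.5, 0, 0],
    [8, 0, -2],
    [10, -3, -5],
    [12, -6, -8]
  ],
  "twist": [0, 0, 0, 0, 0]
}}

```text
t: 32.2
eef_pos: [0.4861, 0.31, 0.2423]
tool_rot: [-0.0, 0.837, 0.548, -0.001]
contact_force: [0.5, 1.3, 0.8]
gripper_width: -0.003
```

```bash
python3 -c "
from h import *
togo(SEAT+H*.07+UP*.068,1.1606)
S=read_camera('scene');T=read_camera('top')
x,y,a=frame(YAW);p=SEAT+.046*a
ims=[]
for c,b in((S,(235,220,50,50)),(T,(190,200,50,50))):
    im=cv2.resize(c['pixels'][b[0]:b[0]+b[2],b[1]:b[1]+b[3],::-1],None,fx=8,fy=8,interpolation=cv2.INTER_CUBIC)
    im2=im.copy()
    for th,col in((1.2,(255,0,0)),(1.48,(0,0,255))):
        q=((proj(c,[p,p+.03*(a*np.cos(th)+x*np.sin(th))])-[b[1],b[0]]+.5)*8).astype(int);cv2.line(im2,q[0].tolist(),q[1].tolist(),col,1)
    ims.append(np.vstack([im,im2])[:,:400])
cv2.imwrite('pics/n6.png',cv2.resize(np.hstack(ims),(600,600)))
for n in('scene','top'):
  for q in('keeper_tip','specimen_cup','timer','tape','washer_a_center','washer_a_hollow'):
    print(n,q,[(np.round(d['centre'],3),round(d['p'],2)) for d in spot_point(q,n)][:4])
"
```

```text
t 32.2 pos [0.4861 0.31   0.2423] yaw 1.1596 tilt [-0.0012 -0.0002] F [0.5 1.3 0.8] gw -0.003 q7 -1.36
shift cm [-11.04   5.24   7.43] twist -0.001
scene keeper_tip [(array([0.486, 0.175, 0.099]), 0.59)]
scene specimen_cup [(array([ 0.7  , -0.031,  0.001]), 0.86)]
scene timer [(array([0.714, 0.053, 0.   ]), 0.86)]
scene tape [(array([ 0.448, -0.351, -0.003]), 0.73)]
scene washer_a_center [(array([0.469, 0.132, 0.099]), 0.39)]
scene washer_a_hollow [(array([0.464, 0.137, 0.108]), 0.62), (array([0.478, 0.148, 0.108]), 0.51)]
top keeper_tip [(array([0.488, 0.176, 0.097]), 0.58)]
top specimen_cup [(array([0.477, 0.15 , 0.111]), 0.73), (array([ 0.704, -0.031, -0.004]), 0.71)]
top timer [(array([ 0.717,  0.051, -0.003]), 0.95)]
top tape [(array([ 0.448, -0.349, -0.001]), 0.95)]
top washer_a_center [(array([0.463, 0.13 , 0.104]), 0.56)]
top washer_a_hollow [(array([0.474, 0.146, 0.114]), 0.5)]
```

View pics/n6.png

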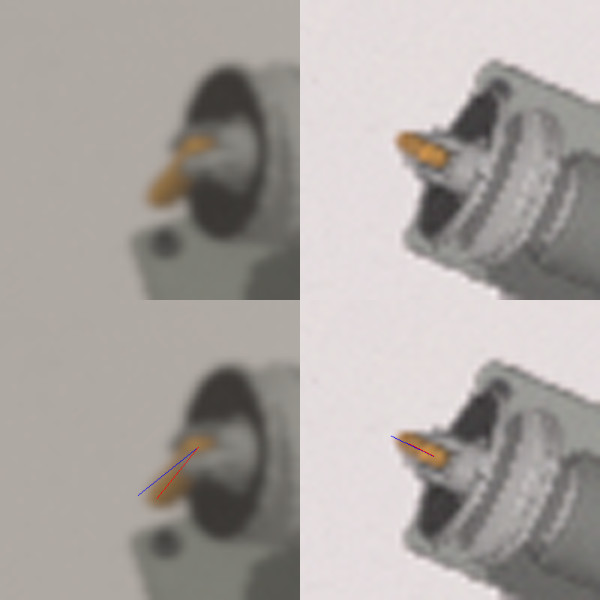

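```bash
python3 -c "
from h import *
washer_ov('n7',SEAT+A*.030,np.radians(30),1,bs=(220,210,80,80),bt=(180,190,80,80))"
```

```text
(no output)
```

View pics/n7.png

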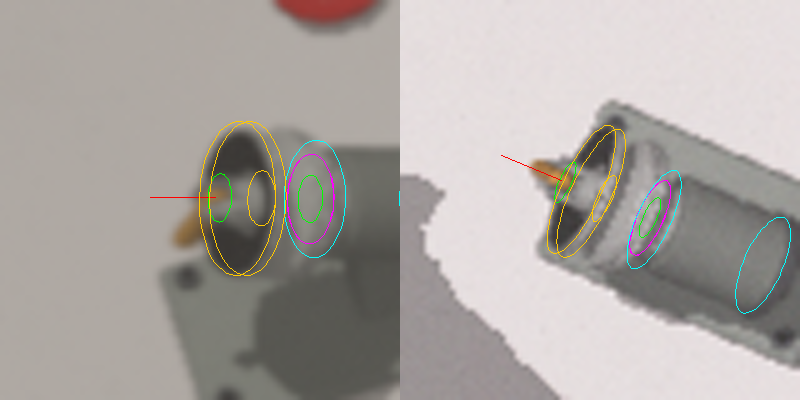

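The pack is seated, the keeper is down, and the arm is clear.

```bash
python3 -c "
from station import *
print(hand_in())"
```

```text
the job is handed in; nothing more can be done
None
```

I threaded the three steel washers onto the arbor hollow out, in, out and folded the keeper down. I handed the job in at about 32 s of the 72 s allowed. It gives no verdict, so these are my own last checks:

- **Pack:** I pushed washers 2 and 3 down with the fingertips. They met resistance of about 7–11 N within about 1 mm of where a seated pack should be. Washer 1 was pressed onto the shoulder with about 11 N while still gripped. A drawn model of washer 3 at 30 mm matches both camera pictures to about a pixel (roughly 2 mm).
- **Keeper:** It was pressed against its stop with about 27 N. Both cameras put its tip within about 3 mm of the 1.48 rad position. In the scene picture it sits nearer my 1.2 rad line than my 1.48 rad line, but that view also shows the whole arbor slightly lower than the model.
- **Cup, timer and tape:** The networks find them within about 4 mm of where they started, which is about their accuracy. The top camera also reported a false "cup" on the washer pack, which I discounted.
- **Arm:** The fingers are clear of everything, with about 1–2 N on the force reading, which is the usual noise level.

While threading, washer 2 caught on the arbor's end with about 21 N upward force. I backed off, raised it a few millimetres, and it then went on freely.

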